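# Gauge and kit gearbox cover studs and lock plates

## Robot

A 7-joint arm with a two-finger parallel gripper is mounted at the origin on the work surface. World frame = base frame: x ahead of the robot, y to its left, z up, the work surface at z = 0. Lengths are in m, angles in rad, forces in N, time in s.
With the tool pointing down it reaches from about 0.4 to 0.85 m from the base axis. Payload 10.4 kg.
Tool frame: the origin (TCP) lies midway between the tips of the shut fingers; the grasp point (between the pads) lies 19 mm behind it (ctrl.pinch_z is the distance from the TCP to the grasp point, in m); z points along the fingers, y is the line along which they close (so a half turn about z gives the same grasp; the last joint's range is limited). The gripper opens to 85 mm and grips with 20 to 120 N. Pads are 22 mm wide; open, the fingers measure 114 mm over their backs; the gripper's body (76 mm by 85 mm) begins 54 mm behind the grasp point. The pads swing forward as they close: fully open they stand 13 mm farther back than shut.
Start: joints at [1.227, 0.332, -0.065, 1.46, 0.022, 1.35, -0.088], TCP at [0.197, -0.593, 0.231] pointing down, gripper open.
Joint ranges: [-2.6, 2.6], [-0.5, 2.12], [-1.47, 1.34], [0.16, 2.42], [-1.27, 4.41], [0.06, 2.06], [-2.6, 2.6]. Speed limits (rad/s): [2.22, 2.22, 2.79, 2.79, 3.14, 3.14, 3.14].

## Interface

Orientations are given as a 3x3 rotation matrix whose columns are the frame's x, y, z axes.
In Python, from workcell import ctrl gives the robot as it stands.
- The arm moves only by the tool carry_out, never from a script. Its argument "commands" is a list that holds one entry, the list of rows, each a list of 6 numbers: the shift along the tool's x, y, z in mm, then the turn, a rotation vector about the tool's x, y, z in degrees. In form: [[[dx, dy, dz, wx, wy, wz], ...]]. A call has 1 to 10 rows; each row shifts and turns the commanded pose from where the row before left it, along the tool's axes as they then stand; what a row does not reach is not made up. A row lasts 1/8 s, in which the tool goes at most 62.5 mm and 10.7 degrees, less where a joint would pass 70% of its speed; a pose out of reach is approached as far as the arm can. A call is refused whole if a number of a shift passes 62.5 or a number of a turn 10.7, either way. A call with a gripper value outside its range is refused whole. "hand" is the opening in per cent of the stroke, from 0 (shut) to 100 (fully open), set as the call begins (left out, the last holds). The fingers move at their own pace and stop on an object; "newtons" is the grip in N (left out, the last holds). Time passes only in rows, so rows that do not move let the fingers close. It gives the time, the measured TCP pose, the force, the opening and the grip force at its end, in the units of the state.
- ctrl.observe(): the state, without advancing time (a new reading comes with each control period).
- ctrl.snapshot(name): name is "scene" or "top" or "wrist"; returns a dict with "frame" (480x640x3 uint8, red, green, blue), "K" (3x3 intrinsics, pixels), "k1" (the pictures are not rectified: a ray, as slopes to the right and down, at radius r is drawn at 1 + k1 r^2 times it, then the intrinsics apply), "rvec" (rotation vector, rad) and "tvec" (3), from world to camera coordinates, as OpenCV has them; the wrist camera has in their place "hand_eye" (4x4, takes a point from camera to tool coordinates, whose origin is the TCP and whose axes are the flange's). Camera axes: x right, y down, z forward; pixel columns grow to the right and rows downward; lengths in m; the calibration is good to about 2 mm. A picture is of the moment at which its call begins: read the wrist's pose just before it. There is no depth.
- ctrl.finish_job(): hands the job in; it is judged then, once.
Trained networks look in a picture, given as the dict that the camera call returned (one of the last four; its "shot" number tells which), for a name from the list of things; names that differ only in an ending like _2 or _b are one class to them, and where a whole thing is asked for, a point or a joint stands for the part that bears it (a point fixed in the world has none). Each returns a list of dicts, best first, with "p" (0 to 1); they miss things now and then, are a little off and sometimes report something else, mostly with a low value. They report only what shows in the picture. A call takes as long as a camera call. They do not tell look-alikes from the thing itself.
- ctrl.cut_out(thing, picture): "mask" (480x640 bool, what is visible of it) and "bbox" ([left, top, width, height] in pixels, round what is visible of it).
The state is a dict: "t": time; "joints": joint angles; "dq": joint speeds; "effort": joint torques, N m; "tool_pos": TCP position; "orientation": TCP orientation; "wrist_force": force on the tool from outside, world axes, zero at the start; "ft_torque": the same for the moment, N m; "gripper_width": finger opening in m; "gripper_force": force on a finger pad.
Only numpy, scipy, OpenCV 4.12 (cv2) and the standard library are available. Lean on these libraries where they do the work, as an engineer would, in place of code of your own. Each camera call takes 0.05 s, during which the arm holds its last target. There are 200 camera calls.

## Task

Kit out the gearbox cover fasteners. Working from the longest stud on the bench to the shortest, check each one by laying it flat in the slot of the steel length gauge with one end up against the stop and letting go of it, then lay it flat in the stud-tray pocket made for its length. Also lay the two lock plates flat in the two pockets of the plate tray, one in each; everything else stays where it is.

Things in the scene. Friction and masses are not known exactly. Their poses are not given: they have to be found in the camera images.
- stud_a: double-ended black steel stud, 145 mm long, shank 16 mm diameter, with a square waist 24 x 24 mm and 32 mm long at mid-length (grip the waist); starts lying on the bench on a waist flat. Origin at its centre, 12 mm above what the waist rests on; x along the stud, both ends alike. May be absent in a run. Mass about 230 g
- stud_b: double-ended black steel stud, 120 mm long, shank 16 mm diameter, with a square waist 24 x 24 mm and 32 mm long at mid-length (grip the waist); starts lying on the bench on a waist flat. Origin at its centre, 12 mm above what the waist rests on; x along the stud, both ends alike. May be absent in a run. Mass about 208 g
- stud_c: double-ended black steel stud, 95 mm long, shank 16 mm diameter, with a square waist 24 x 24 mm and 32 mm long at mid-length (grip the waist); starts lying on the bench on a waist flat. Origin at its centre, 12 mm above what the waist rests on; x along the stud, both ends alike. May be absent in a run. Mass about 186 g
- stud_d: double-ended black steel stud, 70 mm long, shank 16 mm diameter, with a square waist 24 x 24 mm and 32 mm long at mid-length (grip the waist); starts lying on the bench on a waist flat. Origin at its centre, 12 mm above what the waist rests on; x along the stud, both ends alike. May be absent in a run. Mass about 163 g
- plate_1: flat black steel lock plate 90 x 40 x 8 mm with two round bolt holes, lying flat on the bench; both plates alike. Origin at the centre of its underside, x along the 90 mm, z up. Mass about 200 g
- plate_2: flat black steel lock plate 90 x 40 x 8 mm with two round bolt holes, lying flat on the bench; both plates alike. Origin at the centre of its underside, x along the 90 mm, z up. Mass about 200 g
- stud_tray: fixed wooden tray 171 x 188 mm with four parallel open pockets side by side, one for each stud length. Origin at the centre of its underside; the pockets run along its x. Floor 3 mm above the bench; all walls and end blocks rise 8 mm above that floor. Each pocket is 42 mm wide and 18 mm longer than its stud
- pocket_a (a point): centre of the floor of the 163 mm long pocket of the stud tray, for the 145 mm stud (stud_a); x along the pocket
- pocket_b (a point): centre of the floor of the 138 mm long pocket of the stud tray, for the 120 mm stud (stud_b); x along the pocket
- pocket_c (a point): centre of the floor of the 113 mm long pocket of the stud tray, for the 95 mm stud (stud_c); x along the pocket
- pocket_d (a point): centre of the floor of the 88 mm long pocket of the stud tray, for the 70 mm stud (stud_d); x along the pocket
- plate_tray: fixed wooden tray 114 x 152 mm with two oblong pockets side by side. Origin at the centre of its underside; pockets run along its x. Floor 3 mm above the bench, walls 6 mm above that floor; each pocket 106 x 54 mm inside, with 50 mm finger gaps in the middle of both long sides
- plate_pocket_1 (a point): centre of the floor of a plate pocket; x along its 106 mm. Pocket centres are 90 mm apart; either plate may go in either pocket
- plate_pocket_2 (a point): centre of the floor of a plate pocket; x along its 106 mm. Pocket centres are 90 mm apart; either plate may go in either pocket
- gauge: fixed steel length gauge, 190 x 52 mm: a straight open-topped slot along its x, 36 mm wide, floor 8 mm above the bench, side rails 8 mm above the floor; a dark stop block, 26 mm above the floor, closes the slot at its -x end, the other end is open; thin dark lines across the slot mark 70, 95, 120 and 145 mm from the stop. Origin at the centre of its underside
- gauge_stop (a point): the foot of the stop's face: on the slot floor, midway between the rails; x points along the slot away from the stop. A stud touching the stop has its centre half its length from here
- worm_gear: bystander: bronze worm gear, 80 mm across, 22 mm high (hub 30 mm), lying flat. Origin at the centre of its underside
- locating_pin: bystander: hardened steel locating pin standing on end, 26 mm diameter, 62 mm high. Origin at the centre of its foot
- tapping_tool: bystander: rubber-tipped steel tapping tool 190 mm long, 22 mm high, lying along its x. Origin on the bench under it, 105 mm from the tip
- spacer_ring: bystander: olive enamel spacer ring, 54 mm outside diameter, 12 mm high, lying flat. Origin at the centre of its underside
There are look-alikes about, which are no part of the job. What is shaped like the stud_d but blue or white is not meant.

How it is judged:
By the outcome, as a careful person would: the job done as asked, in the order asked, and still so for the second after the job is handed in, with the robot touching nothing.
Of stud_a, stud_b, stud_c, stud_d only 3 to 4 are there at a start; the rules pass over those that are not, and their reading is None.
At some moment in a run one of stud_a, stud_b, stud_c, stud_d, plate_1, plate_2 may be knocked a few centimetres aside while the robot is not near it.
Once in a run the grip may slacken for a moment while it holds something.
It also fails if it takes over 210 s, if anything falls off the work surface, if the arm or the gripper's body presses on something with over 40 N, if the wrist force passes 120 N, or if a joint passes its speed limit or range.

## Working session

There is one attempt and no reset: what is moved stays moved. The work goes in short steps, Python scripts to look and compute and a tool call to move; the robot and the scene stay as the last step left them, time stands still between calls to the robot, and variables do not carry over. Pictures are saved under pics/ and viewed, at most 14 in all, crops included, and the job is handed in when it is done.

Besides the shell and the picture viewer there is one more tool, called after "Emit:" as name(argument=value, ...) on one line, values as JSON. carry_out: Moves the arm, as the interface text tells. Its arguments: {"type":"object","properties":{"commands":{"type":"array","items":{"type":"array","items":{"type":"array","items":{"type":"number"}}}},"hand":{"type":"number"},"newtons":{"type":"number"}},"required":["commands"]}

```bash
mkdir -p pics; ls; cat > h.py <<'E'
import numpy as np, cv2
from workcell import ctrl
def cam(p):
    K=np.array(p["K"],float);k1=p["k1"]
    if "rvec" in p:
        R=cv2.Rodrigues(np.array(p["rvec"],float))[0];t=np.array(p["tvec"],float).ravel()
        return K,k1,R.T,-R.T@t
    s=p["st"];H=np.array(p["hand_eye"]);Rt=np.array(s["orientation"]).reshape(3,3)
    return K,k1,Rt@H[:3,:3],Rt@H[:3,3]+np.array(s["tool_pos"])
def snap(n,save=None):
    s=ctrl.observe();p=ctrl.snapshot(n);p["st"]=s
    if save: cv2.imwrite("pics/"+save,np.asarray(p["frame"])[:,:,::-1])
    return p
def ray(p,uv,z):
    K,k1,R,c=cam(p);uv=np.atleast_2d(np.array(uv,float)).reshape(-1,1,2)
    n=cv2.undistortPoints(uv,K,np.array([k1,0,0,0.]))[:,0]
    d=np.c_[n,np.ones(len(n))]@R.T
    return c+d*((z-c[2])/d[:,2])[:,None]
def proj(p,X):
    K,k1,R,c=cam(p)
    return cv2.projectPoints(np.atleast_2d(np.array(X,float)),cv2.Rodrigues(R.T)[0],-R.T@c,K,np.array([k1,0,0,0.]))[0][:,0]
def rect(p,m,z):
    "min-area rect of mask on plane z: centre, long-axis angle deg, L, W (mm)"
    cs=max(cv2.findContours(m.astype(np.uint8),0,1)[0],key=cv2.contourArea)[:,0]
    X=ray(p,cs,z)[:,:2]*1000
    (c,(w,h),a)=cv2.minAreaRect(X.astype(np.float32))
    if w<h: a+=90;w,h=h,w
    return np.round(c,1),round((a+90)%180-90,1),round(w,1),round(h,1)
Z=dict(stud=.012,plate=.008,stud_tray=.011,plate_tray=.009,gauge=.016,worm_gear=.02,locating_pin=.03,tapping_tool=.011,spacer_ring=.012)
def zof(n): return Z.get(n,Z.get(n.split("_")[0],.01))
def find(p,names,pm=.2):
    for n in names:
        for d in ctrl.cut_out(n,p):
            if d["p"]<pm: continue
            m=np.asarray(d["mask"]);
            if m.sum()<30: continue
            print(n,round(d["p"],2),"bbox",np.round(d["bbox"]).astype(int).tolist(),*rect(p,m,zof(n)),"rgb",np.asarray(p["frame"])[m].mean(0).round().astype(int))
E
python3 - <<'E'
from h import *
print(ctrl.observe())
p=snap("top","top0.png");print(cam(p)[3])
find(p,["stud_a","plate_1","stud_tray","plate_tray","gauge","worm_gear","locating_pin","tapping_tool","spacer_ring"])
p=snap("scene","scene0.png");print(cam(p)[3])
E
```

```text
pics
{'t': 0.0, 'joints': array([ 1.22737968,  0.33288055, -0.06474838,  1.46091151,  0.02161273,
        1.34989304, -0.08850502]), 'dq': array([-0.00024973,  0.00094893, -0.00122301,  0.0005516 ,  0.00061668,
        0.00137426, -0.00124034]), 'effort': array([-4.74846765e-04, -6.25430059e+01,  4.90575610e-02, -3.91606593e+01,
        1.62194244e-02,  9.79831471e-03, -2.81127433e-05]), 'tool_pos': array([ 0.19699391, -0.59276236,  0.23052487]), 'orientation': array([[ 9.48958052e-01,  3.15401917e-01, -4.96799150e-04],
       [ 3.15402303e-01, -9.48957157e-01,  1.30468989e-03],
       [-5.99394155e-05, -1.39478757e-03, -9.99999025e-01]]), 'wrist_force': array([-0.27054054, -0.14859054, -0.11260499]), 'ft_torque': array([-0.01979279, -0.01215524, -0.06356871]), 'gripper_force': 0.0, 'gripper_width': 0.08530670945891641}
[0.42516302 0.00233272 1.28524457]
stud_a 0.75 bbox [325, 320, 21, 19] [345.3 -53.5] 64.6 67.2 23.1 rgb [ 54  82 142]
stud_a 0.74 bbox [264, 258, 10, 60] [452.5 123.5] -2.4 144.0 27.3 rgb [63 63 63]
stud_a 0.73 bbox [359, 284, 14, 26] [ 434.5 -125.5] 14.9 69.6 26.0 rg
[... 886 characters left out ...]
, 235, 13, 6] [ 581.7 -123.3] 0.7 27.6 27.4 rgb [80 80 78]
locating_pin 0.4 bbox [329, 266, 10, 38] [464.  -41.1] 4.6 91.3 22.6 rgb [62 61 60]
tapping_tool 0.65 bbox [371, 154, 77, 12] [ 784.8 -235.5] 84.7 191.2 20.6 rgb [72 73 72]
spacer_ring 0.67 bbox [261, 259, 10, 55] [452.4 124.2] -2.4 144.2 26.2 rgb [63 63 63]
spacer_ring 0.6 bbox [255, 223, 24, 21] [584.6 128.5] 46.7 52.0 51.4 rgb [95 97 72]
spacer_ring 0.6 bbox [389, 194, 17, 37] [ 648.4 -200.9] -0.1 88.3 43.4 rgb [69 68 67]
spacer_ring 0.58 bbox [359, 234, 11, 9] [ 583.9 -123.8] -43.9 26.9 23.1 rgb [74 74 71]
spacer_ring 0.52 bbox [370, 154, 76, 13] [ 784.2 -235.3] 83.7 191.0 20.0 rgb [69 70 69]
[ 0.92566043 -0.64738623  0.7508334 ]
```

```bash
python3 - <<'E'
import cv2
a=cv2.imread("pics/top0.png")[140:360,140:470]
cv2.imwrite("pics/c0.png",cv2.resize(a,(800,533),interpolation=cv2.INTER_CUBIC))
E
```

```text
(no output)
```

View pics/c0.png

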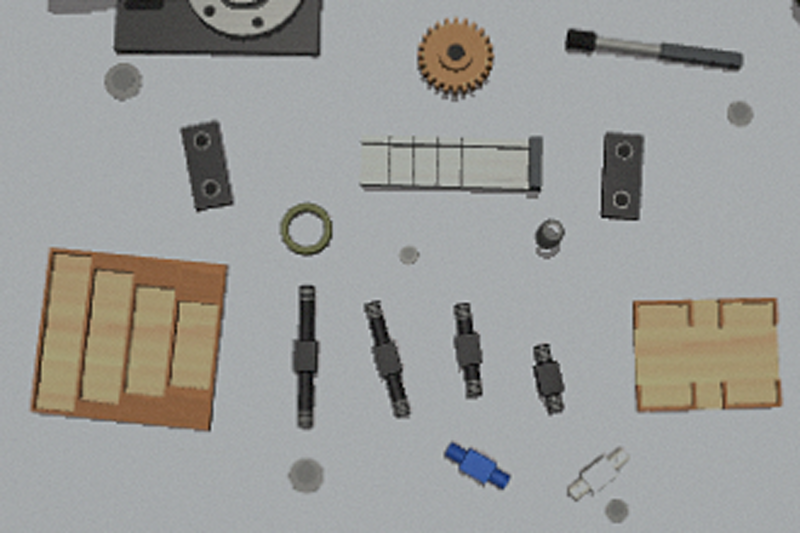

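The crop is scaled 2.42x, with +x up and +y left. It shows:
- **Black studs:** a at (305,355), b at (387,358), c at (468,350) and d at (548,378). All four are present.
- **Look-alikes:** the blue one at (477,466) and the white one at (598,473). Neither is part of the job.
- **Lock plates:** (207,165) and (622,175).
- **Gauge:** its stop is at the right, on the -y side.
- **Stud-tray pockets:** a to d run from left to right.

Next I'll plan the move to look at the gauge with the wrist camera.

```bash
cat >> h.py <<'E'
def go(x,y,z,yaw=None):
    "mm, deg; shift in tool axes and turn about tool z needed from the measured pose"
    s=ctrl.observe();R=np.array(s["orientation"]);P=np.array(s["tool_pos"])*1000
    now=np.degrees(np.arctan2(R[1,0],R[0,0]))
    print("at",P.round(1),"yaw",now.round(1),"t",round(s["t"],2),"tilt",np.degrees(R[:2,2]).round(2),"j1,7",np.degrees(s["joints"])[[0,6]].round(),"w",round(s["gripper_width"]*1000,1))
    d=R.T@(np.array([x,y,z])-P); w=0
    if yaw is not None:
        w=-((yaw-now+90)%180-90)
        c,q=np.cos(np.radians(yaw)),np.sin(np.radians(yaw))
        print(" turn-first shift",np.round([[c,q],[q,-c]]@(np.array([x,y])-P[:2]),1),end="")
    print(" shift",d.round(1),"wz",round(float(w),1))
E
python3 - <<'E'
from h import *
go(580,0,400,90)
p=snap("wrist");print(np.round(p["hand_eye"],3),p["K"])
E
```

```text
at [ 197.1 -593.1  231.3] yaw 18.4 t 0.55 tilt [-0. -0.] j1,7 [70. -5.] w 85.5
 turn-first shift [593.1 382.9] shift [ 550.4 -442.1 -168.7] wz -71.6
[[-0.001 -0.961 -0.276  0.07 ]
 [ 1.    -0.001 -0.001 -0.001]
 [ 0.    -0.276  0.961 -0.143]
 [ 0.     0.     0.     1.   ]] [[401.88813236   0.         316.50811435]
 [  0.         401.88813236 237.91080407]
 [  0.           0.           1.        ]]
```

Emit:
carry_out(commands=[[[36,-29,-17,0,0,0],[36,-29,-17,0,0,0],[36,-29,-17,0,0,0],[36,-29,-17,0,0,0],[36,-29,-17,0,0,0],[36,-29,-17,0,0,0],[36,-29,-17,0,0,0],[36,-29,-17,0,0,0],[36,-29,-17,0,0,0],[36,-29,-16,0,0,0]]])

```text
t: 1.85
tool_pos: [0.4479, -0.203, 0.4012]
orientation: [[0.949, 0.315, 0.001], [0.315, -0.949, -0.001], [0.0, 0.001, -1.0]]
wrist_force: [-0.3, -0.7, -0.2]
gripper_width: 0.0854
gripper_force: 0.0
```

Emit:
carry_out(commands=[[[38,-30,0,0,0,0],[38,-30,0,0,0,0],[38,-30,0,0,0,0],[38,-30,0,0,0,0],[38,-32,0,0,0,0]]], hand=60)

```text
t: 2.48
tool_pos: [0.5804, 0.0008, 0.4004]
orientation: [[0.949, 0.314, 0.0], [0.314, -0.949, -0.0], [0.0, 0.0, -1.0]]
wrist_force: [0.9, 0.6, 0.5]
gripper_width: 0.0515
gripper_force: 0.0
```

Emit:
carry_out(commands=[[[0,0,0,0,0,-10],[0,0,0,0,0,-10],[0,0,0,0,0,-10],[0,0,0,0,0,-10],[0,0,0,0,0,-10],[0,0,0,0,0,-10],[0,0,0,0,0,-10],[0,0,0,0,0,-1.6],[0,0,0,0,0,0],[0,0,0,0,0,0]]])

```text
t: 3.72
tool_pos: [0.5797, -0.0003, 0.4003]
orientation: [[0.003, 1.0, 0.0], [1.0, -0.003, -0.0], [-0.0, 0.0, -1.0]]
wrist_force: [0.1, -0.5, -0.4]
gripper_width: 0.0516
gripper_force: 0.0
```

```bash
python3 - <<'E'
from h import *
go(580,0,400,90)
p=snap("wrist","w1.png")
find(p,["gauge","stud_a","plate_1","spacer_ring","locating_pin"])
p=snap("top")
find(p,["stud_a"])
E
```

```text
at [ 5.797e+02 -3.000e-01  4.003e+02] yaw 89.8 t 3.73 tilt [ 0.01 -0.01] j1,7 [ 30. -13.] w 51.6
 turn-first shift [0.3 0.3] shift [0.3 0.3 0.3] wz -0.2
gauge 0.81 bbox [353, 118, 45, 147] [656.4 -22.8] -89.2 192.7 56.2 rgb [146 146 141]
stud_a 0.92 bbox [176, 128, 87, 42] [451.1  39.6] 12.9 121.0 24.3 rgb [46 46 47]
stud_a 0.89 bbox [158, 67, 117, 25] [452.2 124.2] -0.9 149.7 26.3 rgb [61 61 62]
stud_a 0.89 bbox [132, 281, 40, 40] [ 339.1 -178. ] -54.6 69.8 37.5 rgb [145 143 139]
stud_a 0.76 bbox [190, 254, 49, 27] [ 434.1 -124.9] 17.7 74.5 31.6 rgb [55 54 55]
stud_a 0.74 bbox [133, 194, 28, 47] [345.2 -53.9] 61.4 72.6 28.9 rgb [36 47 86]
stud_a 0.66 bbox [196, 200, 71, 23] [461.9 -42.7] 10.1 97.7 26.3 rgb [48 48 48]
plate_1 0.79 bbox [341, 2, 45, 9] [634.3 210.6] 0.3 53.3 11.3 rgb [50 49 50]
plate_1 0.78 bbox [333, 300, 50, 27] [ 640.2 -198.8] -0.6 74.6 43.8 rgb [52 52 53]
spacer_ring 0.58 bbox [299, 50, 41, 52] [584.9 126.7] 43.0 52.4 51.6 rgb [97 99 71]
locating_pin 0.63 bbox [354, 120, 43, 145] [654.4 -20.4] -89.2 187.6 54.5 rgb [146 146 142]
locating_pin 0.61 bbox [309, 258, 22, 28] [ 581.9 -122.3] 89.8 43.5 25.9 rgb [74 74 73]
stud_a 0.73 bbox [294, 268, 11, 47] [452.7  44.5] 12.7 115.2 17.0 rgb [44 44 44]
stud_a 0.63 bbox [262, 260, 11, 57] [453.6 124.3] 1.7 146.2 22.4 rgb [63 63 62]
```

View pics/w1.png

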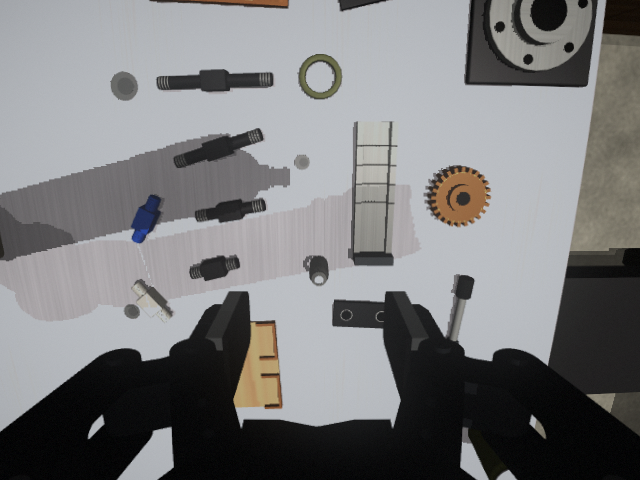

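The wrist picture agrees with the top view. The gauge runs from (375,122) at its open end to the stop at (372,257), and its marks show as thin lines at rows 146 to 205. Studs a, b, c and d are at (215,80), (218,147), (230,210) and (214,267). I'll measure the gauge from its marks and then go for stud_a.

```bash
python3 - <<'E'
from h import *
from scipy.signal import find_peaks
p=snap("wrist");g=cv2.cvtColor(np.asarray(p["frame"]),cv2.COLOR_RGB2GRAY).astype(float)
for c0 in (363,381):
    pr=-g[105:275,c0:c0+6].mean(1);pk=find_peaks(pr,prominence=8)[0]+105
    X=ray(p,np.c_[np.full(len(pk),c0+2.5),pk],.008)*1000
    print([(int(k),x.round(1).tolist()[:2]) for k,x in zip(pk,X)])
    e=np.abs(np.diff(g[235:275,c0:c0+6].mean(1)));print("stop edges",np.argsort(e)[-3:]+235, (ray(p,[[c0+2.5,235.5+np.argmax(e)]],.008)*1000).round(1))
for r in (130,155,175,195,225,242):
    row=g[r-1:r+2,335:415].mean(0);d=np.diff(row)
    k=np.where(np.abs(d)>14)[0];X=ray(p,np.c_[k+335.5,np.full(len(k),r)],.016)*1000
    print(r,[(int(a)+335,int(d[a]),round(x[0],1),round(x[1])) for a,x in zip(k,X)])
go(452,124,120,0)
E
```

```text
[(145, [643.5, 43.1]), (164, [644.2, 18.5]), (183, [645.0, -6.6]), (202, [645.8, -32.4]), (255, [648.2, -107.9])]
stop edges [250 251 265] [[ 648.7 -123.5    8. ]]
[(145, [667.1, 43.2]), (165, [668.1, 17.3]), (183, [669.1, -6.6]), (202, [670.2, -32.4]), (255, [673.5, -107.9])]
stop edges [251 264 265] [[ 674.2 -123.6    8. ]]
130 [(353, -62, np.float64(626.7), 62), (355, -26, np.float64(629.3), 62), (356, 28, np.float64(630.6), 62), (357, 75, np.float64(631.8), 62), (388, -43, np.float64(671.4), 62), (389, -52, np.float64(672.7), 62), (391, 67, np.float64(675.3), 62), (392, 32, np.float64(676.5), 62)]
155 [(352, -68, np.float64(626.1), 31), (354, -21, np.float64(628.7), 31), (356, 102, np.float64(631.3), 31), (362, -15, np.float64(639.1), 31), (386, -22, np.float64(670.2), 31), (387, -69, np.float64(671.5), 31), (389, 28, np.float64(674.1), 31), (390, 66, np.float64(675.4), 31)]
175 [(351, -58, np.float64(625.4), 5), (354, -41, np.float64(629.3), 5), (355, 78, np.float64(630.6), 5), (356, 32, np.float64(631.9), 5), (385, -14, np.float64(669.9), 5), (386, -76, np.float64(671.3), 5), (
[... 326 characters left out ...]
0, -84, np.float64(625.5), -62), (352, -19, np.float64(628.2), -62), (353, 16, np.float64(629.5), -62), (354, 63, np.float64(630.9), -62), (384, -70, np.float64(671.6), -62), (386, 63, np.float64(674.3), -62), (387, 20, np.float64(675.6), -62), (392, 18, np.float64(682.4), -62)]
242 [(350, -84, np.float64(626.0), -86), (352, -34, np.float64(628.7), -86), (353, 90, np.float64(630.1), -86), (383, -67, np.float64(671.3), -86), (385, 56, np.float64(674.0), -86), (386, 24, np.float64(675.4), -86), (391, 23, np.float64(682.3), -87)]
at [ 5.796e+02 -2.000e-01  4.003e+02] yaw 90.0 t 4.17 tilt [ 0.   -0.01] j1,7 [ 30. -13.] w 51.2
 turn-first shift [-127.6 -124.2] shift [ 124.2 -127.7  280.3] wz 90.0
```

Emit:
carry_out(commands=[[[25,-25.5,28,0,0,0],[25,-25.5,28,0,0,0],[25,-25.5,28,0,0,0],[25,-25.5,28,0,0,0],[24,-25.5,28,0,0,0],[0,0,28,0,0,10],[0,0,28,0,0,10],[0,0,28,0,0,10],[0,0,26,0,0,10],[0,0,20,0,0,10]]])

```text
t: 5.42
tool_pos: [0.4519, 0.1237, 0.1293]
orientation: [[0.77, 0.638, -0.0], [0.638, -0.77, -0.0], [-0.0, -0.0, -1.0]]
wrist_force: [0.0, 0.9, 0.1]
gripper_width: 0.0511
gripper_force: 0.0
```

Emit:
carry_out(commands=[[[0,0,0,0,0,10],[0,0,0,0,0,10],[0,0,0,0,0,10],[0,0,0,0,0,10],[0,0,0,0,0,0],[0,0,0,0,0,0]]])

```text
t: 6.18
tool_pos: [0.4522, 0.1238, 0.1303]
orientation: [[1.0, 0.004, 0.0], [0.004, -1.0, -0.0], [0.0, 0.0, -1.0]]
wrist_force: [-0.5, 0.4, 0.6]
gripper_width: 0.0514
gripper_force: 0.0
```

```bash
python3 - <<'E'
from h import *
go(452.3,124.2,8,-1)
p=snap("wrist","w2.png");find(p,["stud_a"])
p=snap("top");find(p,["stud_a"])
E
```

```text
at [452.2 123.8 130.3] yaw 0.2 t 6.17 tilt [ 0.01 -0.01] j1,7 [  22. -116.] w 51.4
 turn-first shift [ 0.1 -0.4] shift [ 1.000e-01 -4.000e-01  1.223e+02] wz 1.2
stud_a 0.91 bbox [410, 143, 59, 176] [449.9  38.8] 18.1 125.1 28.9 rgb [55 54 54]
stud_a 0.81 bbox [511, 338, 78, 53] [349.1 -57.8] 57.9 82.1 16.4 rgb [ 29  51 111]
stud_a 0.58 bbox [298, 120, 39, 213] [451.  123.5] 0.9 148.0 25.3 rgb [54 53 54]
stud_a 0.58 bbox [536, 144, 52, 143] [461.7 -43.6] 10.7 99.2 37.9 rgb [49 49 49]
stud_a 0.58 bbox [634, 236, 5, 38] [ 434.5 -105.4] 13.5 30.7 3.1 rgb [36 36 37]
stud_a 0.78 bbox [376, 323, 24, 23] [ 340.6 -179.1] -52.8 69.5 27.2 rgb [158 160 159]
stud_a 0.74 bbox [329, 267, 11, 37] [463.2 -42.3] 10.5 96.2 24.5 rgb [65 65 64]
stud_a 0.68 bbox [324, 320, 25, 22] [344.8 -53.2] 64.6 69.5 26.4 rgb [ 53  77 128]
stud_a 0.63 bbox [388, 195, 18, 37] [ 647.6 -199.7] -2.4 92.6 42.8 rgb [70 70 69]
stud_a 0.59 bbox [291, 269, 18, 44] [452.7  41. ] 15.4 117.2 24.6 rgb [56 55 55]
stud_a 0.54 bbox [359, 281, 15, 29] [ 435.4 -125.5] 14.9 66.6 26.6 rgb [67 66 65]
```

Emit:
carry_out(commands=[[[-0.5,0,40,0,0,0],[0,0,40,0,0,0],[0,0,22,0,0,0],[0,0,15,0,0,0],[0,0,5.3,0,0,0],[0,0,0,0,0,0],[0,0,0,0,0,0]]])

```text
t: 7.25
tool_pos: [0.4524, 0.1239, 0.0088]
orientation: [[1.0, -0.0, 0.001], [-0.0, -1.0, 0.0], [0.001, -0.0, -1.0]]
wrist_force: [0.5, -0.5, 0.8]
gripper_width: 0.0514
gripper_force: 0.0
```

Emit:
carry_out(commands=[[[0,0,0,0,0,0],[0,0,0,0,0,0],[0,0,0,0,0,0],[0,0,0,0,0,0],[0,0,0,0,0,0],[0,0,0,0,0,0]]], hand=10, newtons=70)

```text
t: 8.0
tool_pos: [0.4521, 0.1238, 0.0087]
orientation: [[1.0, -0.0, 0.001], [-0.0, -1.0, -0.0], [0.001, 0.0, -1.0]]
wrist_force: [-2.4, -0.7, 7.8]
gripper_width: 0.0223
gripper_force: 69.0
```

Emit:
carry_out(commands=[[[0,0,-20,0,0,0],[0,0,-40,0,0,0],[0,0,-40,0,0,0],[0,0,-10,0,0,0],[0,0,0,0,0,0]]])

```text
t: 8.62
tool_pos: [0.4517, 0.1235, 0.1178]
orientation: [[1.0, -0.001, 0.001], [-0.001, -1.0, -0.001], [0.001, 0.001, -1.0]]
wrist_force: [-0.2, -0.5, -1.8]
gripper_width: 0.0224
gripper_force: 69.3
```

```bash
python3 - <<'E'
from h import *
go(657.2,-25,120,90)
p=snap("wrist","w3.png")
E
```

```text
at [451.7 123.5 117.8] yaw -0.0 t 8.62 tilt [ 0.03 -0.03] j1,7 [  23. -117.] w 22.4
 turn-first shift [-148.5  205.5] shift [205.6 148.3  -2. ] wz 90.0
```

View pics/w3.png

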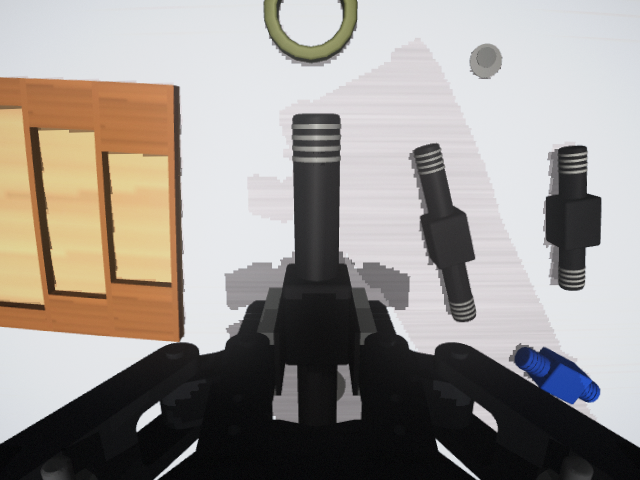

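The stud is held squarely by its waist, with its front end at (316,115). I'll carry it to the gauge, yaw to +90 and stop above the slot.

Emit:
carry_out(commands=[[[34.3,24.6,-1,0,0,0],[34.3,24.6,-1,0,0,0],[34.3,24.6,0,0,0,0],[34.3,24.6,0,0,0,0],[34.3,24.6,0,0,0,0],[34.3,24.6,0,0,0,0],[0,0,0,0,0,-10],[0,0,0,0,0,-10],[0,0,0,0,0,-10],[0,0,0,0,0,-10]]])

```text
t: 9.93
tool_pos: [0.6565, -0.0237, 0.1173]
orientation: [[0.762, 0.647, -0.003], [0.647, -0.762, 0.0], [-0.003, -0.002, -1.0]]
wrist_force: [-0.6, -0.4, -0.4]
gripper_width: 0.0223
gripper_force: 69.2
```

Emit:
carry_out(commands=[[[0,0,0,0,0,-10],[0,0,0,0,0,-10],[0,0,0,0,0,-10],[0,0,0,0,0,-10],[0,0,0,0,0,-10],[0,0,0,0,0,0],[0,0,0,0,0,0]]])

```text
t: 10.8
tool_pos: [0.657, -0.0238, 0.1188]
orientation: [[0.004, 1.0, -0.002], [1.0, -0.004, 0.0], [0.0, -0.002, -1.0]]
wrist_force: [-0.5, -0.8, -1.8]
gripper_width: 0.0223
gripper_force: 69.2
```

```bash
python3 - <<'E'
from h import *
go(657.2,-24,19,90)
p=snap("wrist","w4.png")
E
```

```text
at [657.  -23.8 118.8] yaw 89.8 t 10.8 tilt [-0.09  0.02] j1,7 [ 34. -21.] w 22.3
 turn-first shift [-0.2  0.2] shift [-0.2  0.3 99.8] wz -0.2
```

View pics/w4.png

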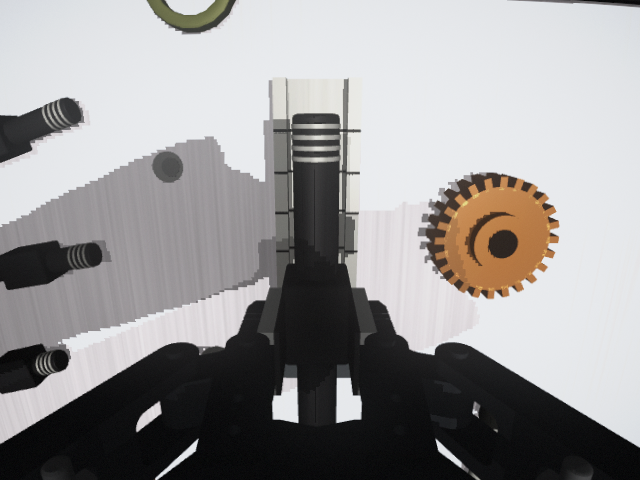

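It is aligned with the slot: the stud runs along column 317, centred between the rails at columns 287 and 348. I'll lower it and then ease it toward the stop.

Emit:
carry_out(commands=[[[0,0,30,0,0,0],[0,0,30,0,0,0],[0,0,20,0,0,0],[0,0,12,0,0,0],[0,0,7,0,0,0],[0,0,0,0,0,0],[0,0,0,0,0,0]]])

```text
t: 11.72
tool_pos: [0.658, -0.0238, 0.0219]
orientation: [[0.001, 1.0, 0.001], [1.0, -0.001, -0.0], [-0.0, 0.001, -1.0]]
wrist_force: [0.3, -0.4, -1.7]
gripper_width: 0.0226
gripper_force: 69.3
```

Emit:
carry_out(commands=[[[-1.5,0,0,0,0,0],[-1.5,0,0,0,0,0],[-1,0,0,0,0,0],[0,0,0,0,0,0],[0,0,0,0,0,0]]])

```text
t: 12.35
tool_pos: [0.6575, -0.0278, 0.021]
orientation: [[0.0, 1.0, 0.0], [1.0, -0.0, -0.0], [-0.0, 0.0, -1.0]]
wrist_force: [-0.9, -0.3, -1.5]
gripper_width: 0.023
gripper_force: 45.5
```

Emit:
carry_out(commands=[[[-1,0,0,0,0,0],[0,0,0,0,0,0],[0,0,0,0,0,0]]])

```text
t: 12.72
tool_pos: [0.6574, -0.0289, 0.021]
orientation: [[0.0, 1.0, -0.0], [1.0, -0.0, -0.0], [-0.0, -0.0, -1.0]]
wrist_force: [-0.2, -0.5, -2.6]
gripper_width: 0.0222
gripper_force: 74.2
```

Emit:
carry_out(commands=[[[-1,0,0,0,0,0],[0,0,0,0,0,0],[0,0,0,0,0,0]]])

```text
t: 13.1
tool_pos: [0.6575, -0.0299, 0.021]
orientation: [[0.0, 1.0, 0.0], [1.0, -0.0, -0.0], [-0.0, 0.0, -1.0]]
wrist_force: [0.4, 0.8, -2.6]
gripper_width: 0.0221
gripper_force: 74.2
```

Emit:
carry_out(commands=[[[0,0,2,0,0,0],[0,0,1,0,0,0],[0,0,0,0,0,0]]])

```text
t: 13.48
tool_pos: [0.6574, -0.0299, 0.0178]
orientation: [[0.0, 1.0, -0.0], [1.0, -0.0, 0.0], [0.0, -0.0, -1.0]]
wrist_force: [-0.3, 0.8, -2.2]
gripper_width: 0.0225
gripper_force: 74.2
```

Emit:
carry_out(commands=[[[-1,0,0,0,0,0],[0,0,0,0,0,0],[0,0,0,0,0,0]]])

```text
t: 13.85
tool_pos: [0.6575, -0.0309, 0.0181]
orientation: [[0.0, 1.0, 0.0], [1.0, -0.0, -0.0], [-0.0, 0.0, -1.0]]
wrist_force: [-0.2, 0.6, -2.9]
gripper_width: 0.0221
gripper_force: 74.3
```

Emit:
carry_out(commands=[[[-1,0,0,0,0,0],[0,0,0,0,0,0],[0,0,0,0,0,0]]])

```text
t: 14.22
tool_pos: [0.6575, -0.031, 0.0181]
orientation: [[-0.0, 1.0, 0.0], [1.0, 0.0, 0.001], [0.001, 0.0, -1.0]]
wrist_force: [-0.5, 5.3, -1.5]
gripper_width: 0.0221
gripper_force: 74.4
```

Emit:
carry_out(commands=[[[0,0,1,0,0,0],[-0.5,0,0.5,0,0,0],[0,0,0,0,0,0],[0,0,0,0,0,0]]])

```text
t: 14.72
tool_pos: [0.6577, -0.0309, 0.017]
orientation: [[-0.001, 1.0, 0.001], [1.0, 0.001, 0.001], [0.001, 0.001, -1.0]]
wrist_force: [-1.3, 6.9, 0.3]
gripper_width: 0.0222
gripper_force: 74.8
```

Emit:
carry_out(commands=[[[-0.5,0,0.5,0,0,0],[0,0,0,0,0,0],[0,0,0,0,0,0]]])

```text
t: 15.1
tool_pos: [0.6577, -0.031, 0.0169]
orientation: [[-0.001, 1.0, 0.001], [1.0, 0.001, 0.002], [0.002, 0.001, -1.0]]
wrist_force: [-2.6, 8.3, 4.0]
gripper_width: 0.0223
gripper_force: 75.3
```

Emit:
carry_out(commands=[[[0,0,0,0,0,0],[0,0,0,0,0,0],[0,0,0,0,0,0],[0,0,0,0,0,0]]], hand=50)

```text
t: 15.6
tool_pos: [0.6575, -0.0333, 0.016]
orientation: [[0.001, 1.0, 0.0], [1.0, -0.001, -0.0], [-0.0, 0.0, -1.0]]
wrist_force: [-0.4, 0.9, 0.2]
gripper_width: 0.0428
gripper_force: 0.0
```

Emit:
carry_out(commands=[[[0,0,-15,0,0,0],[0,0,-30,0,0,0],[0,0,-30,0,0,0],[0,0,-15,0,0,0],[0,0,0,0,0,0],[0,0,0,0,0,0]]])

```text
t: 16.35
tool_pos: [0.6569, -0.0331, 0.1049]
orientation: [[0.0, 1.0, -0.001], [1.0, -0.0, -0.0], [-0.0, -0.001, -1.0]]
wrist_force: [-0.2, -0.2, -0.3]
gripper_width: 0.0429
gripper_force: 0.0
```

```bash
python3 - <<'E'
from h import *
go(657.2,-31,17,90)
p=snap("wrist","w5.png");find(p,["stud_a"],.4)
p=snap("top","t5.png");find(p,["stud_a","plate_1"],.4)
p=snap("scene","s5.png");m=proj(p,[[.657,-.102,.016],[.657,-.03,.016]]).mean(0).astype(int);print(m)
f=cv2.imread("pics/s5.png");a=cv2.resize(f[max(m[1]-60,0):m[1]+60,max(m[0]-80,0):m[0]+80],(800,600),interpolation=cv2.INTER_CUBIC);cv2.imwrite("pics/s5c.png",a)
E
```

```text
at [656.9 -33.1 104.9] yaw 90.0 t 16.35 tilt [-0.08 -0.01] j1,7 [ 35. -21.] w 42.9
 turn-first shift [2.1 0.3] shift [ 2.1  0.4 87.9] wz -0.0
stud_a 0.97 bbox [1, 78, 64, 64] [487.2  50.6] 26.0 52.3 21.4 rgb [60 60 61]
stud_a 0.71 bbox [298, 113, 44, 244] [657.8 -34.1] 89.2 154.8 25.9 rgb [51 50 50]
stud_a 0.58 bbox [0, 341, 53, 48] [ 445.2 -121.2] 32.3 59.3 30.9 rgb [24 24 24]
stud_a 0.93 bbox [292, 265, 19, 49] [452.5  41.6] 15.5 122.0 25.8 rgb [73 73 72]
plate_1 0.97 bbox [216, 188, 20, 41] [649.6 233.7] 12.1 89.6 41.4 rgb [70 69 68]
plate_1 0.76 bbox [388, 194, 21, 38] [ 650.7 -201.4] -0.1 90.2 43.7 rgb [80 80 79]
[343 276]
```

View pics/s5c.png

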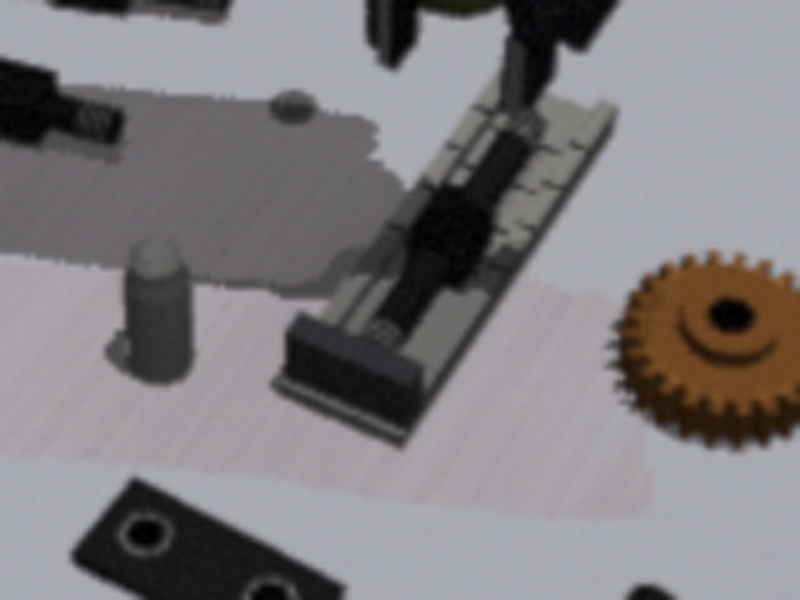

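The scene crop shows stud_a lying flat in the slot, with one end at (385,330) touching the stop and the gripper clear of it. I'll pick it up again and carry it toward the stud tray, turning to yaw 180.

Emit:
carry_out(commands=[[[2.5,0,30,0,0,0],[0,0,30,0,0,0],[0,0,18,0,0,0],[0,0,10,0,0,0],[0,0,0,0,0,0],[0,0,0,0,0,0]]])

```text
t: 17.4
tool_pos: [0.6581, -0.0303, 0.0191]
orientation: [[0.0, 1.0, 0.001], [1.0, -0.0, -0.0], [-0.0, 0.001, -1.0]]
wrist_force: [0.5, -0.2, -0.2]
gripper_width: 0.0429
gripper_force: 0.0
```

Emit:
carry_out(commands=[[[0,0,0,0,0,0],[0,0,0,0,0,0],[0,0,0,0,0,0],[0,0,0,0,0,0],[0,0,0,0,0,0]]], hand=10)

```text
t: 18.02
tool_pos: [0.6581, -0.0304, 0.0192]
orientation: [[0.0, 1.0, 0.002], [1.0, -0.0, -0.0], [-0.0, 0.002, -1.0]]
wrist_force: [-0.8, -0.3, 6.1]
gripper_width: 0.0224
gripper_force: 70.5
```

Emit:
carry_out(commands=[[[0,0,-20,0,0,0],[0,0,-40,0,0,0],[0,0,-40,0,0,0],[0,0,-40,0,0,-10],[0,0,-40,0,0,-10],[0,0,0,0,0,-10],[0,0,0,0,0,-10],[0,0,0,0,0,-10],[0,0,0,0,0,-10],[0,0,0,0,0,-10]]])

```text
t: 19.27
tool_pos: [0.6573, -0.0304, 0.1992]
orientation: [[-0.942, 0.337, 0.001], [0.337, 0.942, -0.0], [-0.001, -0.0, -1.0]]
wrist_force: [-0.0, 0.2, -1.4]
gripper_width: 0.022
gripper_force: 69.5
```

Emit:
carry_out(commands=[[[0,0,0,0,0,-10],[0,0,0,0,0,-5],[0,0,0,0,0,0],[0,0,0,0,0,0]]])

```text
t: 19.77
tool_pos: [0.6574, -0.0304, 0.1986]
orientation: [[-0.996, 0.09, 0.0], [0.09, 0.996, -0.0], [-0.0, -0.0, -1.0]]
wrist_force: [-0.1, 0.1, -1.7]
gripper_width: 0.0222
gripper_force: 69.5
```

```bash
python3 - <<'E'
from h import *
go(473,376,200,175)
p=snap("top");find(p,["stud_tray"],.3)
E
```

```text
at [657.4 -30.4 198.6] yaw 174.9 t 19.77 tilt [ 0.02 -0.02] j1,7 [42. 60.] w 22.2
 turn-first shift [219.2 388.8] shift [220.1 388.3  -1.6] wz -0.1
stud_tray 0.9 bbox [156, 242, 80, 78] [467.2 308.9] 86.4 194.4 175.2 rgb [159 133  98]
```

Emit:
carry_out(commands=[[[27.5,48.5,0,0,0,0],[27.5,48.5,0,0,0,0],[27.5,48.5,0,0,0,0],[27.5,48.5,0,0,0,0],[27.5,48.5,0,0,0,0],[27.5,48.5,0,0,0,0],[27.5,48.5,0,0,0,0],[27.5,48.5,0,0,0,0],[0,0,0,0,0,0],[0,0,0,0,0,0]]])

```text
t: 21.12
tool_pos: [0.4724, 0.3753, 0.198]
orientation: [[-0.996, 0.088, 0.0], [0.088, 0.996, -0.001], [-0.0, -0.001, -1.0]]
wrist_force: [0.5, -0.5, -2.5]
gripper_width: 0.022
gripper_force: 69.6
```

```bash
python3 - <<'E'
from h import *
go(473,376,16,175)
p=snap("wrist","w6.png");find(p,["stud_tray"],.3)
c=np.array([467,308.]);a=np.radians(-4.5);R=np.array([[np.cos(a),-np.sin(a)],[np.sin(a),np.cos(a)]])
f=cv2.imread("pics/w6.png")
for y,L in ((69,163),(23,138),(-23,113),(-69,88)):
    X=np.array([c+R@[sx*L/2,y+sy*21] for sx,sy in ((1,1),(1,-1),(-1,-1),(-1,1))])/1000
    cv2.polylines(f,[proj(p,np.c_[X,np.full(4,.011)]).astype(int)],True,(0,255,0),1)
cv2.imwrite("pics/w6c.png",f)
E
```

```text
at [472.4 375.3 198. ] yaw 175.0 t 21.12 tilt [ 0.02 -0.04] j1,7 [ 8. 19.] w 22.0
 turn-first shift [-0.6  0.8] shift [ -0.5   0.9 182. ] wz -0.0
stud_tray 0.75 bbox [114, 97, 235, 210] [466.4 308.7] 85.9 188.7 171.9 rgb [183 142  98]
```

View pics/w6c.png

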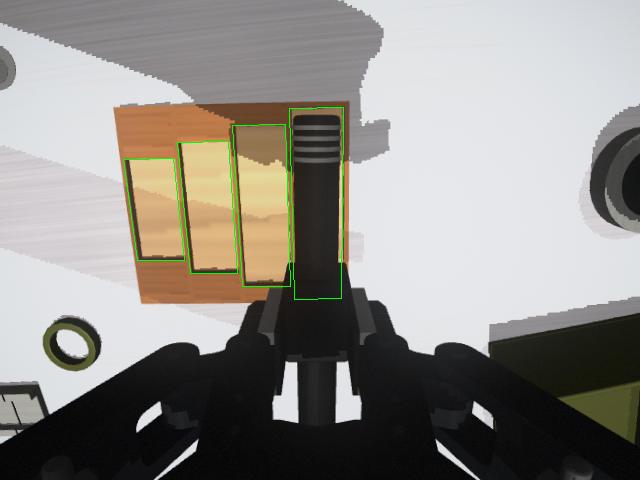

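The projected pockets line up with the tray, and pocket_a is at (317,200). Pocket centres:
- a: (471.6, 377.3)
- b: (468.2, 331.4)
- c: (464.8, 285.6)
- d: (461.4, 239.7)

Yaw is 175.8. I'll lower stud_a now.

Emit:
carry_out(commands=[[[1,2,40,0,0,-0.8],[0,0,40,0,0,0],[0,0,40,0,0,0],[0,0,30,0,0,0],[0,0,18,0,0,0],[0,0,9,0,0,0],[0,0,4,0,0,0],[0,0,0,0,0,0],[0,0,0,0,0,0]]])

```text
t: 22.35
tool_pos: [0.4718, 0.3778, 0.0178]
orientation: [[-0.997, 0.074, 0.001], [0.074, 0.997, 0.001], [-0.001, 0.001, -1.0]]
wrist_force: [0.2, -0.2, -1.6]
gripper_width: 0.0223
gripper_force: 69.6
```

Emit:
carry_out(commands=[[[0,0,1,0,0,0],[0,0,1,0,0,0],[0,0,0,0,0,0],[0,0,0,0,0,0]]])

```text
t: 22.85
tool_pos: [0.4714, 0.3774, 0.015]
orientation: [[-0.997, 0.074, 0.0], [0.074, 0.997, -0.0], [-0.0, -0.0, -1.0]]
wrist_force: [0.3, -0.2, -1.2]
gripper_width: 0.0222
gripper_force: 69.6
```

Emit:
carry_out(commands=[[[0,0,1,0,0,0],[0,0,0,0,0,0],[0,0,0,0,0,0]]])

```text
t: 23.22
tool_pos: [0.4715, 0.3775, 0.0142]
orientation: [[-0.997, 0.074, 0.0], [0.074, 0.997, 0.0], [-0.0, 0.0, -1.0]]
wrist_force: [-1.0, -1.0, 2.8]
gripper_width: 0.0216
gripper_force: 70.0
```

Emit:
carry_out(commands=[[[0,0,0,0,0,0],[0,0,0,0,0,0],[0,0,0,0,0,0],[0,0,-15,0,0,0],[0,0,-30,0,0,0],[0,0,-40,0,0,0],[0,0,-40,0,0,0],[0,0,0,0,0,0]]], hand=48)

```text
t: 24.22
tool_pos: [0.4722, 0.3791, 0.1431]
orientation: [[-0.997, 0.073, 0.004], [0.073, 0.997, 0.003], [-0.004, 0.004, -1.0]]
wrist_force: [-0.9, -0.4, -1.1]
gripper_width: 0.0411
gripper_force: 0.0
```

Emit:
carry_out(commands=[[[-0.8,-48,0,0,0,0],[-0.8,-48,0,0,0,0],[-0.8,-48,0,0,0,0],[-0.8,-48,0,0,0,0],[-0.8,-48,0,0,0,0],[-0.8,-48,0,0,0,0],[-0.8,-49,0,0,0,0],[0,0,0,0,0,-10],[0,0,0,0,0,-9],[0,0,0,0,0,0]]], hand=60)

```text
t: 25.48
tool_pos: [0.4519, 0.0408, 0.1389]
orientation: [[-0.967, -0.254, -0.0], [-0.254, 0.967, -0.0], [0.0, -0.0, -1.0]]
wrist_force: [0.7, 0.3, 0.1]
gripper_width: 0.0507
gripper_force: 0.0
```

```bash
python3 - <<'E'
from h import *
go(452.3,41,8.5,15)
p=snap("top","t7.png");find(p,["stud_a"],.4)
p=snap("wrist");find(p,["stud_a"],.4)
f=cv2.imread("pics/t7.png")[220:350,140:290];cv2.imwrite("pics/t7c.png",cv2.resize(f,None,fx=4,fy=4,interpolation=cv2.INTER_CUBIC))
E
```

```text
at [451.9  40.8 138.9] yaw -165.3 t 25.48 tilt [-0.02 -0.02] j1,7 [64. 78.] w 50.7
 turn-first shift [ 0.4 -0.1] shift [-5.000e-01  1.000e-01  1.304e+02] wz -0.3
stud_a 0.9 bbox [157, 247, 13, 60] [469.3 379.8] -1.8 149.2 28.4 rgb [60 56 50]
stud_a 0.82 bbox [378, 326, 21, 20] [ 341.4 -178.9] -62.9 65.5 25.4 rgb [158 160 159]
stud_a 0.66 bbox [330, 265, 6, 37] [463.4 -42.7] 4.9 90.2 20.5 rgb [55 55 54]
stud_a 0.56 bbox [362, 283, 8, 28] [ 433.9 -125.6] 19.3 68.1 26.0 rgb [66 65 64]
stud_a 0.52 bbox [158, 243, 73, 76] [467.1 306.9] 85.2 195.9 172.8 rgb [148 123  90]
stud_a 0.92 bbox [297, 137, 36, 175] [453.1  40.3] 15.2 122.5 24.9 rgb [52 51 52]
stud_a 0.89 bbox [51, 88, 57, 108] [ 435.9 -126.2] 13.5 71.5 37.8 rgb [53 53 53]
stud_a 0.84 bbox [161, 0, 100, 78] [346.  -52.4] 60.6 69.4 25.7 rgb [ 42  63 127]
stud_a 0.66 bbox [0, 0, 32, 7] [ 356.8 -179.5] -79.3 23.0 3.0 rgb [62 60 57]
stud_a 0.64 bbox [171, 140, 46, 140] [463.8 -43.5] 9.0 98.1 30.3 rgb [56 55 55]
```

View pics/t7c.png

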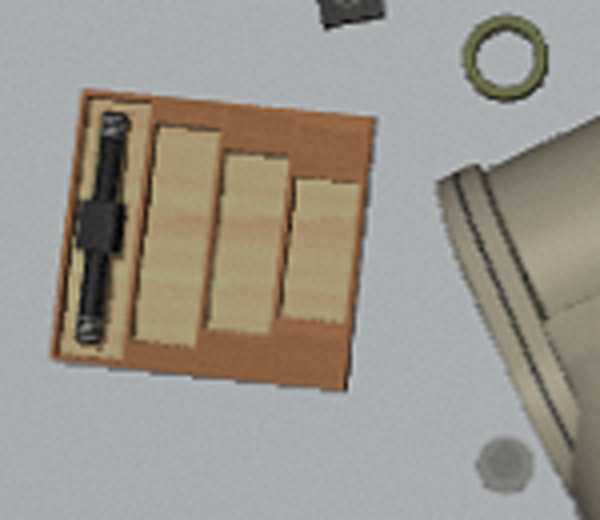

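stud_a lies flat in pocket_a in the crop, at (100,228), and stud_b is where it was measured. Picking stud_b.

Emit:
carry_out(commands=[[[-1,0,40,0,0,0],[0,0,40,0,0,0],[0,0,30,0,0,0],[0,0,15,0,0,0],[0,0,5.4,0,0,0],[0,0,0,0,0,0],[0,0,0,0,0,0]]])

```text
t: 26.55
tool_pos: [0.4539, 0.0411, 0.0095]
orientation: [[-0.967, -0.255, 0.001], [-0.255, 0.967, -0.0], [-0.001, -0.001, -1.0]]
wrist_force: [0.0, -0.2, -0.1]
gripper_width: 0.0513
gripper_force: 0.0
```

Emit:
carry_out(commands=[[[0,0,0,0,0,0],[0,0,0,0,0,0],[0,0,0,0,0,0],[0,0,0,0,0,0],[0,0,0,0,0,0]]], hand=10)

```text
t: 27.18
tool_pos: [0.4536, 0.041, 0.0093]
orientation: [[-0.967, -0.255, 0.001], [-0.255, 0.967, -0.001], [-0.0, -0.001, -1.0]]
wrist_force: [-2.4, -0.9, 10.5]
gripper_width: 0.0223
gripper_force: 68.5
```

Emit:
carry_out(commands=[[[0,0,-20,0,0,0],[0,0,-40,0,0,0],[0,0,-40,0,0,0],[0,0,-10,0,0,10.5],[0,0,0,0,0,10.5],[0,0,0,0,0,10.5],[0,0,0,0,0,10.5],[0,0,0,0,0,10.5],[0,0,0,0,0,10.5],[0,0,0,0,0,10.5]]])

```text
t: 28.42
tool_pos: [0.4529, 0.0412, 0.1186]
orientation: [[-0.514, 0.858, -0.0], [0.858, 0.514, -0.0], [-0.0, -0.0, -1.0]]
wrist_force: [-0.1, -0.7, -1.7]
gripper_width: 0.0222
gripper_force: 69.3
```

Emit:
carry_out(commands=[[[0,0,0,0,0,10.5],[0,0,0,0,0,10.5],[0,0,0,0,0,10.2],[0,0,0,0,0,0],[0,0,0,0,0,0]]])

```text
t: 29.05
tool_pos: [0.4531, 0.0412, 0.1186]
orientation: [[-0.006, 1.0, -0.0], [1.0, 0.006, -0.0], [-0.0, -0.0, -1.0]]
wrist_force: [-0.1, -0.2, -1.4]
gripper_width: 0.0217
gripper_force: 69.2
```

```bash
python3 - <<'E'
from h import *
go(657.3,-37,100,90)
E
```

```text
at [453.1  41.2 118.6] yaw 90.3 t 29.05 tilt [-0.   -0.01] j1,7 [ 46. -18.] w 21.7
 turn-first shift [-78.2 204.2] shift [-79.3 203.8  18.6] wz 0.3
```

Emit:
carry_out(commands=[[[-15.9,40.8,0,0,0,0.3],[-15.9,40.8,0,0,0,0],[-15.9,40.8,0,0,0,0],[-15.8,40.7,0,0,0,0],[-15.8,40.7,0,0,0,0],[0,0,20,0,0,0],[0,0,20,0,0,0],[0,0,10,0,0,0],[0,0,0,0,0,0],[0,0,0,0,0,0]]])

```text
t: 30.3
tool_pos: [0.657, -0.0385, 0.0694]
orientation: [[0.003, 1.0, 0.001], [1.0, -0.003, -0.0], [-0.0, 0.001, -1.0]]
wrist_force: [0.3, 0.1, -1.7]
gripper_width: 0.0221
gripper_force: 69.4
```

```bash
python3 - <<'E'
from h import *
go(657.3,-37,18.5,90)
p=snap("wrist","w8.png")
E
```

```text
at [657.  -38.5  69.4] yaw 89.8 t 30.3 tilt [ 0.06 -0.01] j1,7 [ 33. -20.] w 22.1
 turn-first shift [1.5 0.3] shift [ 1.5  0.3 50.9] wz -0.2
```

View pics/w8.png

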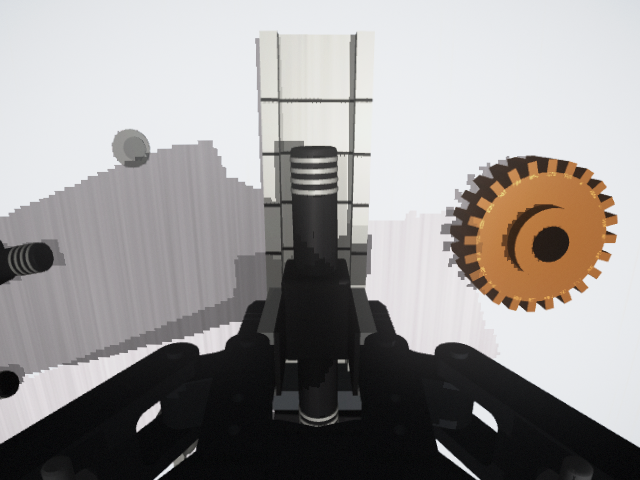

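stud_b is centred over the slot (columns 279 to 352). I'll lower it and ease it toward the stop.

Emit:
carry_out(commands=[[[0,0,20,0,0,0],[0,0,18,0,0,0],[0,0,10,0,0,0],[0,0,3,0,0,0],[0,0,0,0,0,0],[0,0,0,0,0,0]]])

```text
t: 31.1
tool_pos: [0.6568, -0.0385, 0.0175]
orientation: [[0.004, 1.0, 0.0], [1.0, -0.004, 0.0], [0.0, 0.0, -1.0]]
wrist_force: [-1.6, -0.0, -0.7]
gripper_width: 0.0224
gripper_force: 69.6
```

Emit:
carry_out(commands=[[[-1.5,0,1,0,0,0],[-1.5,0,0,0,0,0],[0,0,0,0,0,0],[0,0,0,0,0,0]]])

```text
t: 31.6
tool_pos: [0.6576, -0.0406, 0.0175]
orientation: [[0.003, 1.0, 0.002], [1.0, -0.003, 0.001], [0.001, 0.002, -1.0]]
wrist_force: [-0.6, 3.7, 6.3]
gripper_width: 0.0221
gripper_force: 70.3
```

Emit:
carry_out(commands=[[[-1,0,0,0,0,0],[0,0,0,0,0,0],[0,0,0,0,0,0]]])

```text
t: 31.98
tool_pos: [0.6576, -0.0416, 0.0175]
orientation: [[0.003, 1.0, 0.002], [1.0, -0.003, 0.001], [0.001, 0.002, -1.0]]
wrist_force: [-0.0, 3.2, 5.3]
gripper_width: 0.022
gripper_force: 70.3
```

Emit:
carry_out(commands=[[[-1,0,0,0,0,0],[0,0,0,0,0,0],[0,0,0,0,0,0]]])

```text
t: 32.35
tool_pos: [0.6576, -0.0426, 0.0175]
orientation: [[0.003, 1.0, 0.002], [1.0, -0.003, 0.001], [0.001, 0.002, -1.0]]
wrist_force: [0.3, 3.0, 5.0]
gripper_width: 0.0221
gripper_force: 70.3
```

Emit:
carry_out(commands=[[[-1,0,0,0,0,0],[0,0,0,0,0,0],[0,0,0,0,0,0]]])

```text
t: 32.72
tool_pos: [0.6576, -0.0436, 0.0175]
orientation: [[0.003, 1.0, 0.002], [1.0, -0.003, 0.001], [0.001, 0.002, -1.0]]
wrist_force: [-0.1, 3.8, 4.9]
gripper_width: 0.0222
gripper_force: 70.3
```

Emit:
carry_out(commands=[[[-1,0,0,0,0,0],[0,0,0,0,0,0],[0,0,0,0,0,0]]])

```text
t: 33.1
tool_pos: [0.6576, -0.0446, 0.0175]
orientation: [[0.003, 1.0, 0.002], [1.0, -0.003, 0.001], [0.001, 0.002, -1.0]]
wrist_force: [-0.5, 3.3, 4.4]
gripper_width: 0.0222
gripper_force: 70.3
```

Emit:
carry_out(commands=[[[-1,0,0,0,0,0],[0,0,0,0,0,0],[0,0,0,0,0,0]]])

```text
t: 33.48
tool_pos: [0.6576, -0.0451, 0.0175]
orientation: [[0.003, 1.0, 0.002], [1.0, -0.003, 0.002], [0.002, 0.002, -1.0]]
wrist_force: [0.3, 4.0, 5.0]
gripper_width: 0.0221
gripper_force: 70.3
```

Emit:
carry_out(commands=[[[-1,0,0,0,0,0],[0,0,0,0,0,0],[0,0,0,0,0,0]]])

```text
t: 33.85
tool_pos: [0.6576, -0.0451, 0.0175]
orientation: [[0.002, 1.0, 0.002], [1.0, -0.002, 0.003], [0.003, 0.002, -1.0]]
wrist_force: [0.1, 7.2, 4.8]
gripper_width: 0.0224
gripper_force: 70.2
```

Emit:
carry_out(commands=[[[-0.7,0,0,0,0,0],[0,0,0,0,0,0],[0,0,0,0,0,0]]])

```text
t: 34.22
tool_pos: [0.6576, -0.0451, 0.0175]
orientation: [[0.002, 1.0, 0.002], [1.0, -0.002, 0.004], [0.004, 0.002, -1.0]]
wrist_force: [0.8, 8.7, 4.6]
gripper_width: 0.0222
gripper_force: 70.1
```

Emit:
carry_out(commands=[[[0,0,0,0,0,0],[0,0,0,0,0,0],[0,0,0,0,0,0],[0,0,0,0,0,0]]], hand=50)

```text
t: 34.72
tool_pos: [0.6567, -0.0487, 0.0165]
orientation: [[0.004, 1.0, -0.0], [1.0, -0.004, -0.0], [-0.0, -0.0, -1.0]]
wrist_force: [0.2, 0.4, 0.4]
gripper_width: 0.0424
gripper_force: 0.0
```

Emit:
carry_out(commands=[[[0,0,-15,0,0,0],[0,0,-30,0,0,0],[0,0,-15,0,0,0],[0,0,0,0,0,0],[0,0,0,0,0,0]]])

```text
t: 35.35
tool_pos: [0.6562, -0.0486, 0.0757]
orientation: [[0.004, 1.0, -0.001], [1.0, -0.004, -0.0], [-0.0, -0.001, -1.0]]
wrist_force: [-0.2, -0.7, -0.7]
gripper_width: 0.0428
gripper_force: 0.0
```

```bash
python3 - <<'E'
from h import *
go(657.3,-44,17,90)
p=snap("wrist");find(p,["stud_a"],.4)
p=snap("scene","s9.png");find(p,["stud_a","plate_1"],.5);f=cv2.imread("pics/s9.png");a=cv2.resize(f[216:336,263:423],(800,600),interpolation=cv2.INTER_CUBIC);cv2.imwrite("pics/s9c.png",a)
E
```

```text
at [656.2 -48.6  75.7] yaw 89.8 t 35.35 tilt [-0.06 -0.01] j1,7 [ 34. -19.] w 42.8
 turn-first shift [4.6 1.1] shift [ 4.6  1.1 58.7] wz -0.2
stud_a 0.86 bbox [3, 222, 56, 47] [492.2 -35.7] 17.8 43.6 24.1 rgb [43 42 43]
stud_a 0.74 bbox [294, 132, 52, 229] [657.8 -46.7] 88.9 129.3 26.3 rgb [53 52 51]
stud_a 0.72 bbox [2, 350, 26, 28] [ 466.3 -119.6] 74.8 24.0 15.8 rgb [18 18 18]
stud_a 0.85 bbox [215, 249, 34, 18] [ 435.5 -127.1] -12.6 72.2 44.5 rgb [28 27 28]
stud_a 0.81 bbox [245, 228, 44, 20] [463.9 -44.5] 4.7 98.9 43.9 rgb [27 26 27]
stud_a 0.8 bbox [200, 210, 33, 19] [346.1 -56.4] 29.0 63.3 53.3 rgb [29 49 95]
stud_a 0.71 bbox [170, 239, 14, 32] [ 338.4 -180.2] -48.9 82.1 29.4 rgb [116 112 108]
stud_a 0.61 bbox [338, 251, 20, 33] [655.9 -40.6] -83.0 88.2 29.8 rgb [20 19 20]
plate_1 0.76 bbox [303, 302, 53, 39] [ 677.2 -164.6] -3.1 90.5 44.5 rgb [32 31 32]
```

View pics/s9c.png

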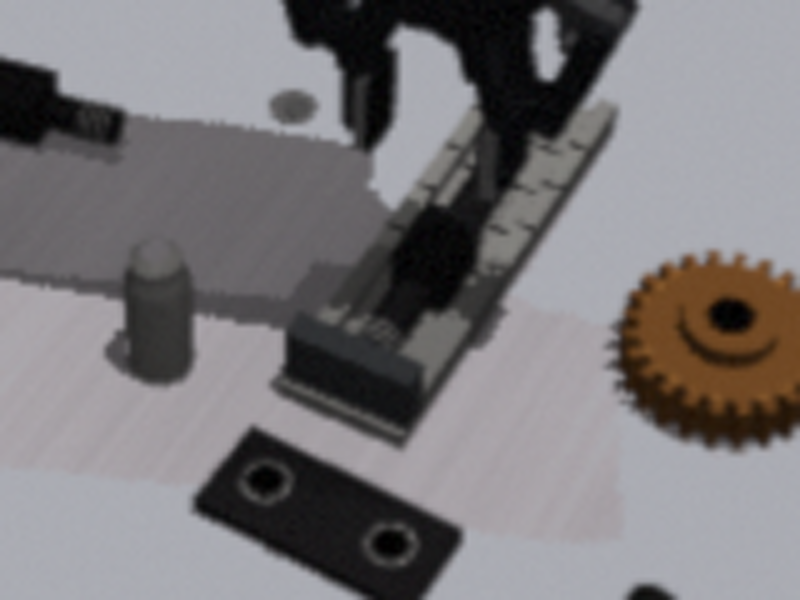

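stud_b is at the stop. The knock has happened: the right-hand plate now lies near (677, -165) mm. Picking stud_b up for pocket_b.

Emit:
carry_out(commands=[[[4.3,0.8,20,0,0,0],[0,0,25,0,0,0],[0,0,14,0,0,0],[0,0,0,0,0,0],[0,0,0,0,0,0]]])

```text
t: 36.22
tool_pos: [0.6576, -0.0439, 0.0176]
orientation: [[0.004, 1.0, 0.0], [1.0, -0.004, 0.0], [0.0, 0.0, -1.0]]
wrist_force: [0.6, 0.0, -0.5]
gripper_width: 0.0425
gripper_force: 0.0
```

Emit:
carry_out(commands=[[[0,0,0,0,0,0],[0,0,0,0,0,0],[0,0,0,0,0,0],[0,0,0,0,0,0],[0,0,0,0,0,0]]], hand=10)

```text
t: 36.85
tool_pos: [0.6579, -0.0441, 0.0182]
orientation: [[0.004, 1.0, 0.001], [1.0, -0.004, -0.0], [-0.0, 0.001, -1.0]]
wrist_force: [-1.3, 0.5, 5.2]
gripper_width: 0.022
gripper_force: 70.8
```

Emit:
carry_out(commands=[[[0,0,-20,0,0,0],[0,0,-40,0,0,0],[0,0,-40,0,0,-10],[0,0,-20,0,0,-10],[0,0,0,0,0,-10],[0,0,0,0,0,-10],[0,0,0,0,0,-10],[0,0,0,0,0,-10],[0,0,0,0,0,-10],[0,0,0,0,0,-10]]])

```text
t: 38.1
tool_pos: [0.6574, -0.0443, 0.1385]
orientation: [[-0.985, 0.172, 0.0], [0.172, 0.985, -0.0], [-0.0, -0.0, -1.0]]
wrist_force: [0.6, 1.3, -2.4]
gripper_width: 0.022
gripper_force: 69.9
```

Emit:
carry_out(commands=[[[0,0,0,0,0,-6],[0,0,0,0,0,0],[0,0,0,0,0,0]]])

```text
t: 38.48
tool_pos: [0.6575, -0.0442, 0.138]
orientation: [[-0.997, 0.076, 0.0], [0.076, 0.997, -0.0], [-0.0, -0.0, -1.0]]
wrist_force: [-0.4, -0.0, -1.4]
gripper_width: 0.0219
gripper_force: 69.9
```

```bash
python3 - <<'E'
from h import *
go(468.2,331.4,120,175.8)
p=snap("top");find(p,["plate_1","stud_a"],.4)
E
```

```text
at [657.5 -44.2 138. ] yaw 175.6 t 38.48 tilt [ 0.01 -0.02] j1,7 [42. 62.] w 21.9
 turn-first shift [216.3 360.7] shift [217.4 360.1  17.9] wz -0.2
plate_1 0.73 bbox [328, 264, 11, 40] [464.  -41.7] 13.6 96.1 23.8 rgb [44 44 44]
plate_1 0.63 bbox [215, 191, 20, 40] [650.4 234. ] 13.3 91.2 40.4 rgb [71 70 69]
stud_a 0.85 bbox [162, 249, 10, 56] [473.1 379.8] 2.8 140.5 28.3 rgb [49 48 47]
stud_a 0.7 bbox [328, 265, 10, 40] [464.8 -42.7] 12.4 93.4 26.3 rgb [44 44 43]
stud_a 0.64 bbox [154, 241, 77, 81] [466.6 307.7] 85.7 190.8 171.2 rgb [156 129  94]
stud_a 0.62 bbox [377, 327, 17, 23] [ 334.7 -171.8] -44.6 56.1 28.0 rgb [123 122 116]
stud_a 0.6 bbox [331, 205, 8, 21] [636.7 -43.7] 1.0 40.9 17.7 rgb [43 43 42]
stud_a 0.6 bbox [323, 324, 26, 19] [345.7 -52.9] 60.2 70.6 25.7 rgb [ 60  88 148]
stud_a 0.47 bbox [361, 280, 11, 33] [ 435.4 -124.3] 14.9 70.8 26.6 rgb [44 43 43]
```

Emit:
carry_out(commands=[[[27.2,45,0,0,0,-0.2],[27.2,45,0,0,0,0],[27.2,45,0,0,0,0],[27.2,45,0,0,0,0],[27.2,45,0,0,0,0],[27.2,45,0,0,0,0],[27.1,45,0,0,0,0],[27.1,45,0,0,0,0],[0,0,0,0,0,0],[0,0,0,0,0,0]]])

```text
t: 39.88
tool_pos: [0.4662, 0.3302, 0.1376]
orientation: [[-0.998, 0.07, 0.0], [0.07, 0.998, -0.001], [-0.0, -0.001, -1.0]]
wrist_force: [0.1, -0.7, -1.1]
gripper_width: 0.0219
gripper_force: 70.0
```

Emit:
carry_out(commands=[[[0,0,40,0,0,0],[0,0,30,0,0,0],[0,0,20,0,0,0],[0,0,15,0,0,0],[0,0,10,0,0,0],[0,0,0,0,0,0],[0,0,0,0,0,0]]])

```text
t: 40.75
tool_pos: [0.4664, 0.3308, 0.0233]
orientation: [[-0.998, 0.07, 0.001], [0.07, 0.998, 0.001], [-0.001, 0.001, -1.0]]
wrist_force: [0.3, 0.2, -1.2]
gripper_width: 0.0218
gripper_force: 70.0
```

```bash
python3 - <<'E'
from h import *
go(468.2,331.4,13.2,175.8)
E
```

```text
at [466.4 330.8  23.3] yaw 176.0 t 40.75 tilt [0.05 0.03] j1,7 [ 9. 18.] w 21.8
 turn-first shift [-1.7  0.8] shift [-1.7  0.8 10.1] wz 0.2
```

Emit:
carry_out(commands=[[[-1.7,0.8,4,0,0,0.2],[0,0,4,0,0,0],[0,0,2.5,0,0,0],[0,0,0,0,0,0],[0,0,0,0,0,0]]])

```text
t: 41.38
tool_pos: [0.468, 0.331, 0.0131]
orientation: [[-0.997, 0.074, 0.001], [0.074, 0.997, -0.001], [-0.001, -0.001, -1.0]]
wrist_force: [-4.2, -5.3, 13.8]
gripper_width: 0.0219
gripper_force: 71.9
```

Emit:
carry_out(commands=[[[0,0,0,0,0,0],[0,0,0,0,0,0],[0,0,0,0,0,0],[0,0,-15,0,0,0],[0,0,-30,0,0,0],[0,0,-40,0,0,0],[0,0,-30,0,0,0],[0,0,0,0,0,0]]], hand=38)

```text
t: 42.38
tool_pos: [0.4686, 0.3322, 0.1302]
orientation: [[-0.997, 0.073, 0.004], [0.073, 0.997, 0.002], [-0.003, 0.002, -1.0]]
wrist_force: [-0.3, -0.2, -0.0]
gripper_width: 0.0322
gripper_force: 0.0
```

Emit:
carry_out(commands=[[[-2.8,-46.7,0,0,0,0],[-2.8,-46.7,0,0,0,0],[-2.8,-46.7,0,0,0,0],[-2.8,-46.7,0,0,0,0],[-2.8,-46.7,0,0,0,0],[-2.8,-46.7,0,0,0,0],[-2.8,-46.7,0,0,0,0],[-2.7,-46.7,0,0,0,0],[0,0,0,0,0,-10],[0,0,0,0,0,-3]]], hand=60)

```text
t: 43.62
tool_pos: [0.4622, -0.0438, 0.1269]
orientation: [[-0.988, -0.155, -0.001], [-0.155, 0.988, 0.0], [0.001, 0.0, -1.0]]
wrist_force: [0.0, -0.0, 0.1]
gripper_width: 0.0514
gripper_force: 0.0
```

Emit:
carry_out(commands=[[[0,0,0,0,0,0],[0,0,0,0,0,0]]])

```text
t: 43.88
tool_pos: [0.4625, -0.043, 0.127]
orientation: [[-0.988, -0.152, -0.0], [-0.152, 0.988, -0.0], [0.0, -0.0, -1.0]]
wrist_force: [-0.9, -0.8, 0.5]
gripper_width: 0.0515
gripper_force: 0.0
```

```bash
python3 - <<'E'
from h import *
p=snap("wrist");find(p,["stud_a"],.4)
p=snap("top","t10.png");find(p,["stud_a","plate_1"],.4)
go(463.8,-43,8.5,9)
E
```

```text
stud_a 0.75 bbox [272, 0, 111, 84] [344.2 -54.3] 59.2 71.3 27.7 rgb [24 38 79]
stud_a 0.63 bbox [297, 158, 38, 146] [463.9 -42.7] 9.3 97.3 24.3 rgb [53 52 52]
stud_a 0.61 bbox [167, 116, 53, 111] [ 435.6 -125.7] 11.7 71.4 31.6 rgb [55 54 54]
stud_a 0.61 bbox [69, 0, 90, 42] [ 348.2 -182.4] -73.2 58.8 22.6 rgb [124 122 115]
stud_a 0.73 bbox [178, 256, 15, 45] [468.7 332.1] -7.1 116.2 29.8 rgb [49 48 47]
stud_a 0.72 bbox [160, 250, 10, 56] [470.8 379.7] 2.7 145.4 28.3 rgb [49 47 45]
stud_a 0.55 bbox [290, 193, 74, 26] [656.8 -22.1] -88.6 187.5 56.5 rgb [151 153 147]
plate_1 0.64 bbox [400, 264, 62, 46] [ 464.3 -290.5] -86.9 154.0 114.2 rgb [162 144 108]
plate_1 0.62 bbox [374, 184, 17, 38] [ 673.1 -160.2] -4.5 88.5 40.2 rgb [70 69 68]
plate_1 0.58 bbox [217, 192, 22, 37] [650.4 234.1] 12.6 90.9 41.6 rgb [69 68 67]
at [462.6 -43.1 127.1] yaw -171.2 t 44.12 tilt [ 0.   -0.01] j1,7 [72. 79.] w 51.2
 turn-first shift [1.2 0.1] shift [-1.200e+00 -1.000e-01  1.186e+02] wz -0.2
```

Emit:
carry_out(commands=[[[-1.2,0,40,0,0,0],[0,0,35,0,0,0],[0,0,25,0,0,0],[0,0,13,0,0,0],[0,0,5.5,0,0,0],[0,0,0,0,0,0],[0,0,0,0,0,0]]])

```text
t: 45.0
tool_pos: [0.4643, -0.0431, 0.0093]
orientation: [[-0.988, -0.152, 0.001], [-0.152, 0.988, -0.0], [-0.001, -0.001, -1.0]]
wrist_force: [-0.1, 0.9, -0.7]
gripper_width: 0.0514
gripper_force: 0.0
```

Emit:
carry_out(commands=[[[0,0,0,0,0,0],[0,0,0,0,0,0],[0,0,0,0,0,0],[0,0,0,0,0,0],[0,0,0,0,0,0]]], hand=10)

```text
t: 45.62
tool_pos: [0.4641, -0.0431, 0.0092]
orientation: [[-0.988, -0.152, 0.001], [-0.152, 0.988, -0.001], [-0.0, -0.001, -1.0]]
wrist_force: [-2.6, -0.1, 7.8]
gripper_width: 0.0224
gripper_force: 68.9
```

Emit:
carry_out(commands=[[[0,0,-20,0,0,0],[0,0,-40,0,0,0],[0,0,-40,0,0,0],[0,0,-10,0,0,10.5],[0,0,0,0,0,10.5],[0,0,0,0,0,10.5],[0,0,0,0,0,10.5],[0,0,0,0,0,10.5],[0,0,0,0,0,10.5],[0,0,0,0,0,10.5]]])

```text
t: 46.88
tool_pos: [0.4636, -0.0429, 0.1186]
orientation: [[-0.422, 0.907, -0.0], [0.907, 0.422, -0.0], [-0.0, -0.0, -1.0]]
wrist_force: [0.6, 0.2, -1.2]
gripper_width: 0.0222
gripper_force: 69.3
```

Emit:
carry_out(commands=[[[0,0,0,0,0,10.5],[0,0,0,0,0,10.5],[0,0,0,0,0,4.3],[0,0,0,0,0,0],[0,0,0,0,0,0],[-1.6,38.7,0,0,0,0],[-1.6,38.7,0,0,0,0],[-1.6,38.7,0,0,0,0],[-1.6,38.7,0,0,0,0],[-1.6,38.7,0,0,0,0]]])

```text
t: 48.12
tool_pos: [0.6584, -0.0514, 0.1181]
orientation: [[-0.001, 1.0, -0.001], [1.0, 0.001, 0.0], [0.0, -0.001, -1.0]]
wrist_force: [0.2, 0.0, 0.3]
gripper_width: 0.0219
gripper_force: 69.3
```

Emit:
carry_out(commands=[[[0,0,20,0,0,0],[0,0,20,0,0,0],[0,0,10,0,0,0],[0,0,0,0,0,0],[0,0,0,0,0,0]]])

```text
t: 48.75
tool_pos: [0.6575, -0.0512, 0.0694]
orientation: [[0.0, 1.0, 0.001], [1.0, -0.0, -0.0], [-0.0, 0.001, -1.0]]
wrist_force: [-0.1, -0.1, -0.2]
gripper_width: 0.0224
gripper_force: 69.4
```

```bash
python3 - <<'E'
from h import *
go(657.4,-51,18.2,90)
E
```

```text
at [657.5 -51.2  69.4] yaw 90.0 t 48.75 tilt [ 0.06 -0.02] j1,7 [ 35. -20.] w 22.4
 turn-first shift [ 0.2 -0.1] shift [ 0.2 -0.1 51.2] wz -0.0
```

Emit:
carry_out(commands=[[[0,0,20,0,0,0],[0,0,18,0,0,0],[0,0,10,0,0,0],[0,0,3.5,0,0,0],[0,0,0,0,0,0],[-1.5,0,0.5,0,0,0],[-1.5,0,0,0,0,0],[-1,0,0,0,0,0],[0,0,0,0,0,0]]])

```text
t: 49.88
tool_pos: [0.6581, -0.054, 0.0173]
orientation: [[-0.0, 1.0, 0.002], [1.0, 0.0, 0.001], [0.001, 0.002, -1.0]]
wrist_force: [-0.0, 3.2, 5.5]
gripper_width: 0.022
gripper_force: 70.3
```

Emit:
carry_out(commands=[[[-1,0,0,0,0,0],[0,0,0,0,0,0],[0,0,0,0,0,0]]])

```text
t: 50.25
tool_pos: [0.6581, -0.055, 0.0174]
orientation: [[-0.0, 1.0, 0.002], [1.0, 0.0, 0.001], [0.001, 0.002, -1.0]]
wrist_force: [-0.3, 2.9, 5.9]
gripper_width: 0.0222
gripper_force: 70.3
```

Emit:
carry_out(commands=[[[-1,0,0,0,0,0],[0,0,0,0,0,0],[0,0,0,0,0,0]]])

```text
t: 50.62
tool_pos: [0.6581, -0.056, 0.0173]
orientation: [[-0.0, 1.0, 0.002], [1.0, 0.0, 0.001], [0.001, 0.002, -1.0]]
wrist_force: [0.4, 3.5, 5.3]
gripper_width: 0.0225
gripper_force: 70.3
```

Emit:
carry_out(commands=[[[-1,0,0,0,0,0],[0,0,0,0,0,0],[0,0,0,0,0,0]]])

```text
t: 51.0
tool_pos: [0.6581, -0.0565, 0.0174]
orientation: [[-0.001, 1.0, 0.002], [1.0, 0.001, 0.002], [0.002, 0.002, -1.0]]
wrist_force: [-0.3, 3.6, 4.3]
gripper_width: 0.0218
gripper_force: 70.2
```

Contact is starting at -56.5, where it moved only half the commanded step. I'll confirm with one more push.

Emit:
carry_out(commands=[[[-1,0,0,0,0,0],[-0.7,0,0,0,0,0],[0,0,0,0,0,0],[0,0,0,0,0,0]]])

```text
t: 51.5
tool_pos: [0.6581, -0.0566, 0.0174]
orientation: [[-0.002, 1.0, 0.002], [1.0, 0.002, 0.004], [0.003, 0.002, -1.0]]
wrist_force: [0.7, 8.7, 4.8]
gripper_width: 0.0222
gripper_force: 70.2
```

Emit:
carry_out(commands=[[[0,0,0,0,0,0],[0,0,0,0,0,0],[0,0,0,0,0,0],[0,0,0,0,0,0]]], hand=50)

```text
t: 52.0
tool_pos: [0.6572, -0.0601, 0.0165]
orientation: [[0.001, 1.0, -0.0], [1.0, -0.001, -0.0], [-0.0, -0.0, -1.0]]
wrist_force: [0.0, 0.0, -0.0]
gripper_width: 0.0427
gripper_force: 0.0
```

Emit:
carry_out(commands=[[[0,0,-15,0,0,0],[0,0,-30,0,0,0],[0,0,-15,0,0,0],[0,0,0,0,0,0],[0,0,0,0,0,0]]])

```text
t: 52.62
tool_pos: [0.6568, -0.0599, 0.0758]
orientation: [[0.0, 1.0, -0.001], [1.0, -0.0, -0.0], [-0.0, -0.001, -1.0]]
wrist_force: [0.1, 0.0, 0.4]
gripper_width: 0.0427
gripper_force: 0.0
```

```bash
python3 - <<'E'
from h import *
go(657.5,-56.3,17.5,90)
p=snap("wrist");find(p,["stud_a"],.4)
p=snap("scene","s11.png");f=cv2.imread("pics/s11.png");a=cv2.resize(f[216:336,263:423],(800,600),interpolation=cv2.INTER_CUBIC);cv2.imwrite("pics/s11c.png",a)
E
```

```text
at [656.8 -59.9  75.8] yaw 90.0 t 52.62 tilt [-0.06 -0.01] j1,7 [ 36. -19.] w 42.7
 turn-first shift [3.6 0.7] shift [ 3.6  0.8 58.3] wz -0.0
stud_a 0.96 bbox [2, 333, 18, 28] [ 468.3 -119.1] 75.3 21.4 11.7 rgb [14 14 14]
stud_a 0.78 bbox [294, 159, 50, 183] [658.1 -58.7] -89.6 102.7 26.4 rgb [54 54 53]
```

Emit:
carry_out(commands=[[[3.6,0.6,20,0,0,0],[0,0,25,0,0,0],[0,0,13.5,0,0,0],[0,0,0,0,0,0],[0,0,0,0,0,0]]])

```text
t: 53.4
tool_pos: [0.6578, -0.0561, 0.0179]
orientation: [[0.0, 1.0, -0.0], [1.0, -0.0, 0.0], [0.0, -0.0, -1.0]]
wrist_force: [-0.1, -0.4, 1.1]
gripper_width: 0.0428
gripper_force: 0.0
```

Emit:
carry_out(commands=[[[0,0,0,0,0,0],[0,0,0,0,0,0],[0,0,0,0,0,0],[0,0,0,0,0,0],[0,0,0,0,0,0]]], hand=10)

```text
t: 54.02
tool_pos: [0.6582, -0.0562, 0.0187]
orientation: [[0.0, 1.0, 0.001], [1.0, -0.0, -0.0], [-0.0, 0.001, -1.0]]
wrist_force: [-1.0, 0.0, 5.8]
gripper_width: 0.0218
gripper_force: 70.8
```

Emit:
carry_out(commands=[[[0,0,-20,0,0,0],[0,0,-40,0,0,0],[0,0,-40,0,0,-10],[0,0,-20,0,0,-10],[0,0,0,0,0,-10],[0,0,0,0,0,-10],[0,0,0,0,0,-10],[0,0,0,0,0,-10],[0,0,0,0,0,-10],[0,0,0,0,0,-10]]])

```text
t: 55.28
tool_pos: [0.6578, -0.0564, 0.139]
orientation: [[-0.986, 0.168, 0.0], [0.168, 0.986, -0.0], [-0.0, -0.0, -1.0]]
wrist_force: [-0.1, -0.4, -1.0]
gripper_width: 0.0225
gripper_force: 70.0
```

Emit:
carry_out(commands=[[[0,0,0,0,0,-5.8],[27,41,0,0,0,0],[27,41,0,0,0,0],[27,41,0,0,0,0],[27,41,0,0,0,0],[27,41,0,0,0,0],[27,41,0,0,0,0],[27,41,0,0,0,0],[27,41,0,0,0,0],[0,0,0,0,0,0]]])

```text
t: 56.52
tool_pos: [0.4637, 0.2906, 0.1394]
orientation: [[-0.998, 0.066, 0.001], [0.066, 0.998, 0.001], [-0.001, 0.001, -1.0]]
wrist_force: [0.1, -1.3, -0.7]
gripper_width: 0.0222
gripper_force: 70.1
```

Emit:
carry_out(commands=[[[0,0,30,0,0,0],[0,0,30,0,0,0],[0,0,20,0,0,0],[0,0,10,0,0,0],[0,0,0,0,0,0],[0,0,0,0,0,0]]])

```text
t: 57.28
tool_pos: [0.467, 0.2872, 0.049]
orientation: [[-0.997, 0.074, 0.001], [0.074, 0.997, 0.001], [-0.001, 0.001, -1.0]]
wrist_force: [0.1, 0.0, -1.4]
gripper_width: 0.022
gripper_force: 70.1
```

```bash
python3 - <<'E'
from h import *
go(464.8,285.6,13.2,175.8)
E
```

```text
at [467.  287.2  49. ] yaw 175.8 t 57.27 tilt [0.06 0.03] j1,7 [17. 21.] w 22.0
 turn-first shift [ 2.1 -1.8] shift [ 2.2 -1.8 35.8] wz -0.0
```

Emit:
carry_out(commands=[[[2.2,-1.8,15,0,0,0],[0,0,12,0,0,0],[0,0,6,0,0,0],[0,0,2.5,0,0,0],[0,0,0,0,0,0],[0,0,0,0,0,0]]])

```text
t: 58.02
tool_pos: [0.4639, 0.2851, 0.0135]
orientation: [[-0.997, 0.073, -0.0], [0.073, 0.997, -0.002], [0.0, -0.002, -1.0]]
wrist_force: [-6.2, -7.1, 17.3]
gripper_width: 0.0223
gripper_force: 72.5
```

Emit:
carry_out(commands=[[[0,0,0,0,0,0],[0,0,0,0,0,0],[0,0,0,0,0,0],[0,0,-15,0,0,0],[0,0,-30,0,0,0],[0,0,-40,0,0,0],[0,0,-30,0,0,0],[0,0,0,0,0,0]]], hand=38)

```text
t: 59.02
tool_pos: [0.4652, 0.2862, 0.1305]
orientation: [[-0.997, 0.073, 0.004], [0.073, 0.997, 0.002], [-0.004, 0.002, -1.0]]
wrist_force: [0.6, -0.2, -0.3]
gripper_width: 0.0322
gripper_force: 0.0
```

Emit:
carry_out(commands=[[[0,-45.8,0,0,0,0],[0,-45.8,0,0,0,0],[0,-45.8,0,0,0,0],[0,-45.8,0,0,0,0],[0,-45.8,0,0,0,0],[0,-45.8,0,0,0,0],[0,-45.8,0,0,0,0],[0,-45.8,0,0,0,0],[0,-45.8,0,0,0,0],[0,0,0,0,0,-10]]], hand=60)

```text
t: 60.28
tool_pos: [0.4331, -0.1294, 0.1272]
orientation: [[-0.995, -0.098, -0.001], [-0.098, 0.995, -0.0], [0.001, -0.0, -1.0]]
wrist_force: [0.5, 1.2, 0.2]
gripper_width: 0.0514
gripper_force: 0.0
```

Emit:
carry_out(commands=[[[0,0,0,0,0,-8],[0,0,0,0,0,0],[0,0,0,0,0,0]]])

```text
t: 60.65
tool_pos: [0.4338, -0.1257, 0.1275]
orientation: [[-0.972, -0.235, -0.0], [-0.235, 0.972, -0.0], [0.0, -0.0, -1.0]]
wrist_force: [0.2, -0.7, -0.1]
gripper_width: 0.0508
gripper_force: 0.0
```

```bash
python3 - <<'E'
from h import *
p=snap("wrist","w12.png");find(p,["stud_a"],.4)
p=snap("top","t12.png");find(p,["stud_a","plate_1"],.4)
go(435.5,-125.8,8.5,14)
E
```

```text
stud_a 0.66 bbox [212, 26, 113, 76] [ 338.1 -178. ] -51.4 71.9 27.6 rgb [131 130 124]
stud_a 0.56 bbox [297, 180, 35, 103] [ 435.7 -125.3] 13.6 72.6 25.1 rgb [58 57 57]
stud_a 0.89 bbox [160, 248, 12, 59] [473.1 379.9] 0.1 141.1 29.3 rgb [54 51 48]
stud_a 0.62 bbox [197, 264, 9, 37] [464.3 286.3] 2.4 87.3 25.3 rgb [55 55 53]
stud_a 0.6 bbox [177, 257, 13, 45] [468.2 332.9] -8.9 114.0 27.1 rgb [48 48 47]
stud_a 0.59 bbox [322, 320, 24, 21] [345.  -53.4] 62.1 69.7 24.8 rgb [ 53  79 135]
plate_1 0.98 bbox [214, 190, 24, 40] [650.8 233.4] 13.9 91.9 41.4 rgb [69 68 67]
plate_1 0.59 bbox [372, 182, 18, 40] [ 674.7 -160.1] -3.4 90.9 40.3 rgb [71 70 69]
at [ 433.9 -125.8  127.6] yaw -166.3 t 60.9 tilt [ 0.   -0.01] j1,7 [85. 98.] w 50.9
 turn-first shift [1.5 0.4] shift [ -1.5  -0.4 119.1] wz -0.3
```

View pics/w12.png

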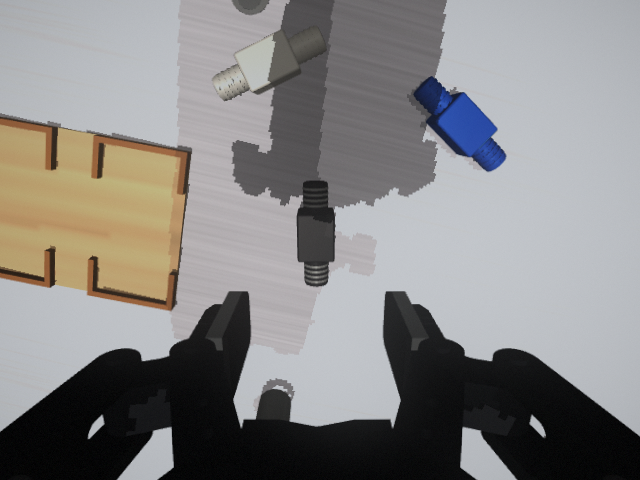

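The black stud_d at (316,233) is the one meant. The blue one at (460,124) and the white one at (268,62) are look-alikes. Picking stud_d.

Emit:
carry_out(commands=[[[-1.5,-0.3,40,0,0,0],[0,0,35,0,0,0],[0,0,25,0,0,0],[0,0,13,0,0,0],[0,0,6,0,0,0],[0,0,0,0,0,0],[0,0,0,0,0,0]]])

```text
t: 61.78
tool_pos: [0.4359, -0.1261, 0.0093]
orientation: [[-0.971, -0.238, 0.001], [-0.238, 0.971, -0.001], [-0.001, -0.001, -1.0]]
wrist_force: [0.8, -0.0, 0.4]
gripper_width: 0.0514
gripper_force: 0.0
```

Emit:
carry_out(commands=[[[0,0,0,0,0,0],[0,0,0,0,0,0],[0,0,0,0,0,0],[0,0,0,0,0,0],[0,0,0,0,0,0]]], hand=10)

```text
t: 62.4
tool_pos: [0.4358, -0.126, 0.0092]
orientation: [[-0.971, -0.238, 0.0], [-0.238, 0.971, -0.001], [-0.0, -0.001, -1.0]]
wrist_force: [-3.6, -0.2, 8.8]
gripper_width: 0.0221
gripper_force: 68.8
```

Emit:
carry_out(commands=[[[0,0,-20,0,0,0],[0,0,-40,0,0,0],[0,0,-40,0,0,0],[0,0,-10,0,0,10.4],[0,0,0,0,0,10.4],[0,0,0,0,0,10.4],[0,0,0,0,0,10.4],[0,0,0,0,0,10.4],[0,0,0,0,0,10.4],[0,0,0,0,0,10.4]]])

```text
t: 63.65
tool_pos: [0.4353, -0.1257, 0.1186]
orientation: [[-0.51, 0.86, -0.0], [0.86, 0.51, -0.0], [-0.0, -0.0, -1.0]]
wrist_force: [-0.6, 0.1, -2.5]
gripper_width: 0.0225
gripper_force: 69.2
```

Emit:
carry_out(commands=[[[0,0,0,0,0,10.4],[0,0,0,0,0,10.4],[0,0,0,0,0,10.1],[0,0,0,0,0,0],[10.3,37,0,0,0,0],[10.3,37,0,0,0,0],[10.3,37,0,0,0,0],[10.3,37,0,0,0,0],[10.3,37,0,0,0,0],[10.3,37,0,0,0,0]]])

```text
t: 64.9
tool_pos: [0.6584, -0.0636, 0.1182]
orientation: [[-0.006, 1.0, -0.0], [1.0, 0.006, 0.0], [0.0, -0.0, -1.0]]
wrist_force: [0.2, 0.3, -0.2]
gripper_width: 0.0217
gripper_force: 69.3
```

Emit:
carry_out(commands=[[[0,0,20,0,0,0],[0,0,20,0,0,0],[0,0,10,0,0,0],[0,0,0,0,0,0],[0,0,0,0,0,0]]])

```text
t: 65.53
tool_pos: [0.6575, -0.064, 0.0694]
orientation: [[-0.001, 1.0, 0.001], [1.0, 0.001, -0.0], [-0.0, 0.001, -1.0]]
wrist_force: [-0.1, -0.8, -0.3]
gripper_width: 0.0221
gripper_force: 69.5
```

```bash
python3 - <<'E'
from h import *
go(657.5,-63.5,17.2,90)
E
```

```text
at [657.5 -64.   69.4] yaw 90.1 t 65.53 tilt [ 0.06 -0.02] j1,7 [ 36. -19.] w 22.1
 turn-first shift [ 0.5 -0. ] shift [ 0.5 -0.1 52.2] wz 0.1
```

Emit:
carry_out(commands=[[[0,0,20,0,0,0],[0,0,18,0,0,0],[0,0,10,0,0,0],[0,0,3.5,0,0,0],[0,0,0,0,0,0],[-1.5,0,0.5,0,0,0],[-1.5,0,0,0,0,0],[-1,0,0,0,0,0],[0,0,0,0,0,0]]])

```text
t: 66.65
tool_pos: [0.6582, -0.0667, 0.0174]
orientation: [[-0.002, 1.0, 0.002], [1.0, 0.002, 0.001], [0.001, 0.002, -1.0]]
wrist_force: [-0.3, 3.5, 5.5]
gripper_width: 0.0219
gripper_force: 70.3
```

Emit:
carry_out(commands=[[[-1,0,0,0,0,0],[0,0,0,0,0,0],[0,0,0,0,0,0]]])

```text
t: 67.03
tool_pos: [0.6582, -0.0676, 0.0174]
orientation: [[-0.002, 1.0, 0.002], [1.0, 0.002, 0.001], [0.001, 0.002, -1.0]]
wrist_force: [0.2, 3.1, 4.6]
gripper_width: 0.022
gripper_force: 70.3
```

Emit:
carry_out(commands=[[[-1,0,0,0,0,0],[0,0,0,0,0,0],[0,0,0,0,0,0]]])

```text
t: 67.4
tool_pos: [0.6582, -0.0682, 0.0174]
orientation: [[-0.002, 1.0, 0.002], [1.0, 0.002, 0.001], [0.001, 0.002, -1.0]]
wrist_force: [0.1, 3.8, 4.8]
gripper_width: 0.0224
gripper_force: 70.3
```

Emit:
carry_out(commands=[[[-1,0,0,0,0,0],[0,0,0,0,0,0],[0,0,0,0,0,0]]])

```text
t: 67.78
tool_pos: [0.6582, -0.0683, 0.0174]
orientation: [[-0.003, 1.0, 0.002], [1.0, 0.003, 0.003], [0.003, 0.002, -1.0]]
wrist_force: [0.9, 6.2, 5.1]
gripper_width: 0.0222
gripper_force: 70.3
```

Emit:
carry_out(commands=[[[-1,0,0,0,0,0],[0,0,0,0,0,0],[0,0,0,0,0,0]]])

```text
t: 68.15
tool_pos: [0.6582, -0.0683, 0.0174]
orientation: [[-0.004, 1.0, 0.002], [1.0, 0.004, 0.004], [0.004, 0.002, -1.0]]
wrist_force: [0.6, 8.8, 4.9]
gripper_width: 0.0222
gripper_force: 70.3
```

Emit:
carry_out(commands=[[[0,0,0,0,0,0],[0,0,0,0,0,0],[0,0,0,0,0,0],[0,0,0,0,0,0]]], hand=50)

```text
t: 68.65
tool_pos: [0.6573, -0.0721, 0.0165]
orientation: [[-0.001, 1.0, -0.0], [1.0, 0.001, -0.0], [-0.0, -0.0, -1.0]]
wrist_force: [-1.6, -0.2, 0.1]
gripper_width: 0.0424
gripper_force: 0.0
```

Emit:
carry_out(commands=[[[0,0,-15,0,0,0],[0,0,-30,0,0,0],[0,0,-15,0,0,0],[0,0,0,0,0,0],[0,0,0,0,0,0]]])

```text
t: 69.28
tool_pos: [0.6569, -0.0719, 0.0757]
orientation: [[-0.001, 1.0, -0.001], [1.0, 0.001, -0.0], [-0.0, -0.001, -1.0]]
wrist_force: [0.9, 0.9, -0.5]
gripper_width: 0.0425
gripper_force: 0.0
```

```bash
python3 - <<'E'
from h import *
go(657.6,-68.1,17.5,90)
p=snap("wrist");find(p,["stud_a"],.4)
p=snap("scene","s13.png");f=cv2.imread("pics/s13.png");g=cv2.imread("pics/s11.png")
cv2.imwrite("pics/s13c.png",np.hstack([cv2.resize(a[230:320,290:400],(396,324),interpolation=cv2.INTER_CUBIC) for a in (g,f)]))
E
```

```text
at [656.9 -71.9  75.7] yaw 90.1 t 69.28 tilt [-0.06 -0.01] j1,7 [ 37. -18.] w 42.5
 turn-first shift [3.8 0.7] shift [ 3.8  0.8 58.2] wz 0.1
stud_a 0.96 bbox [295, 182, 50, 138] [658.4 -70.6] -89.5 77.0 26.8 rgb [56 56 55]
```

View pics/s13c.png

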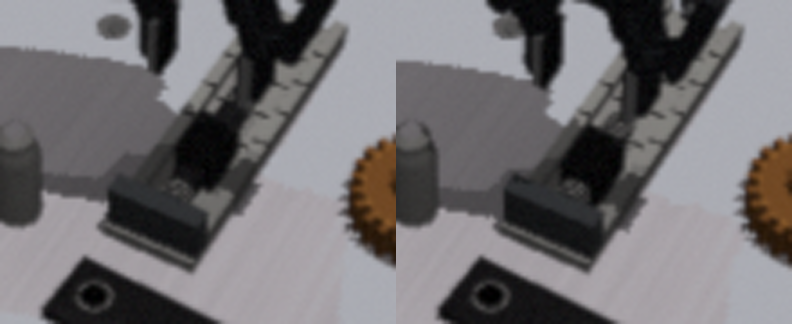

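The left half shows stud_c and the right half stud_d. Each lies flat in the slot with its end against the stop. Moving stud_d to pocket_d.

Emit:
carry_out(commands=[[[3.8,0.6,20,0,0,0],[0,0,25,0,0,0],[0,0,13.5,0,0,0],[0,0,0,0,0,0],[0,0,0,0,0,0]]])

```text
t: 70.05
tool_pos: [0.658, -0.0679, 0.0179]
orientation: [[-0.001, 1.0, -0.0], [1.0, 0.001, 0.0], [0.0, -0.0, -1.0]]
wrist_force: [0.3, 0.2, -0.2]
gripper_width: 0.0432
gripper_force: 0.0
```

Emit:
carry_out(commands=[[[0,0,0,0,0,0],[0,0,0,0,0,0],[0,0,0,0,0,0],[0,0,0,0,0,0],[0,0,0,0,0,0]]], hand=10)

```text
t: 70.68
tool_pos: [0.6583, -0.0679, 0.0187]
orientation: [[-0.001, 1.0, 0.001], [1.0, 0.001, -0.0], [-0.0, 0.001, -1.0]]
wrist_force: [-1.3, 0.1, 6.1]
gripper_width: 0.0219
gripper_force: 70.8
```

Emit:
carry_out(commands=[[[0,0,-20,0,0,0],[0,0,-40,0,0,0],[0,0,-40,0,0,-10],[0,0,-20,0,0,-10],[0,0,0,0,0,-10],[0,0,0,0,0,-10],[0,0,0,0,0,-10],[0,0,0,0,0,-10],[0,0,0,0,0,-10],[0,0,0,0,0,-10]]])

```text
t: 71.92
tool_pos: [0.6579, -0.0681, 0.139]
orientation: [[-0.986, 0.167, 0.0], [0.167, 0.986, -0.0], [-0.0, -0.0, -1.0]]
wrist_force: [-0.6, -0.3, -1.3]
gripper_width: 0.0217
gripper_force: 70.0
```

Emit:
carry_out(commands=[[[0,0,0,0,0,-5.8],[27.4,36.4,0,0,0,0],[27.4,36.4,0,0,0,0],[27.4,36.4,0,0,0,0],[27.4,36.4,0,0,0,0],[27.4,36.4,0,0,0,0],[27.4,36.4,0,0,0,0],[27.4,36.4,0,0,0,0],[27.4,36.4,0,0,0,0],[0,0,0,0,0,0]]])

```text
t: 73.18
tool_pos: [0.4579, 0.2415, 0.1393]
orientation: [[-0.998, 0.065, 0.001], [0.065, 0.998, -0.0], [-0.001, -0.0, -1.0]]
wrist_force: [1.1, -0.2, -0.4]
gripper_width: 0.0223
gripper_force: 70.0
```

Emit:
carry_out(commands=[[[0,0,30,0,0,0],[0,0,30,0,0,0],[0,0,20,0,0,0],[0,0,10,0,0,0],[0,0,0,0,0,0],[0,0,0,0,0,0]]])

```text
t: 73.92
tool_pos: [0.4607, 0.2386, 0.0489]
orientation: [[-0.997, 0.072, 0.001], [0.072, 0.997, 0.0], [-0.001, 0.001, -1.0]]
wrist_force: [0.2, 0.1, -1.2]
gripper_width: 0.0219
gripper_force: 70.1
```

```bash
python3 - <<'E'
from h import *
go(461.4,239.7,13.4,175.8)
E
```

```text
at [460.7 238.6  48.9] yaw 175.9 t 73.92 tilt [0.06 0.03] j1,7 [25. 25.] w 21.9
 turn-first shift [-0.6  1.1] shift [-0.5  1.1 35.5] wz 0.1
```

Emit:
carry_out(commands=[[[-0.5,1.1,15,0,0,0],[0,0,12,0,0,0],[0,0,6,0,0,0],[0,0,2,0,0,0],[0,0,0,0,0,0],[0,0,0,0,0,0]]])

```text
t: 74.68
tool_pos: [0.4605, 0.2393, 0.0135]
orientation: [[-0.997, 0.072, -0.0], [0.072, 0.997, -0.001], [0.0, -0.001, -1.0]]
wrist_force: [-4.2, -3.8, 10.4]
gripper_width: 0.0222
gripper_force: 71.5
```

Emit:
carry_out(commands=[[[0,0,0,0,0,0],[0,0,0,0,0,0],[0,0,0,0,0,0],[0,0,-15,0,0,0],[0,0,-30,0,0,0],[0,0,-40,0,0,0],[0,0,-30,0,0,0],[0,0,0,0,0,0]]], hand=38)

```text
t: 75.68
tool_pos: [0.4619, 0.2402, 0.1308]
orientation: [[-0.997, 0.072, 0.004], [0.072, 0.997, 0.001], [-0.004, 0.001, -1.0]]
wrist_force: [-0.2, 0.3, -0.9]
gripper_width: 0.0321
gripper_force: 0.0
```

Emit:
carry_out(commands=[[[-37.8,1.6,0,0,0,0],[-37.8,1.6,0,0,0,0],[-37.8,1.6,0,0,0,0],[-37.8,1.6,0,0,0,0],[-37.8,1.6,0,0,0,0],[0,0,0,0,0,-10],[0,0,0,0,0,-7],[0,0,0,0,0,0],[0,0,0,0,0,0]]], hand=80)

```text
t: 76.8
tool_pos: [0.6497, 0.2337, 0.1278]
orientation: [[-0.975, -0.22, -0.0], [-0.22, 0.975, -0.0], [0.0, -0.0, -1.0]]
wrist_force: [0.2, 0.2, 0.6]
gripper_width: 0.0682
gripper_force: 0.0
```

```bash
python3 - <<'E'
from h import *
p=snap("wrist","w14.png");find(p,["plate_1"],.4)
p=snap("top","t14.png");find(p,["stud_a","plate_1","plate_tray"],.4)
go(650.5,233.7,20,13)
f=cv2.imread("pics/t14.png")[220:350,140:290];cv2.imwrite("pics/t14c.png",cv2.resize(f,None,fx=4,fy=4,interpolation=cv2.INTER_CUBIC))
E
```

```text
plate_1 0.83 bbox [289, 165, 62, 125] [649. 235.] 12.8 88.8 39.9 rgb [52 51 51]
stud_a 0.94 bbox [162, 248, 8, 58] [471.9 379.8] 2.7 142.9 28.3 rgb [52 51 48]
stud_a 0.9 bbox [179, 258, 15, 44] [468.2 332.8] -10.2 118.8 28.6 rgb [54 52 50]
stud_a 0.65 bbox [213, 266, 9, 32] [460.4 242. ] 2.2 67.2 27.6 rgb [62 60 58]
stud_a 0.5 bbox [194, 264, 14, 36] [464.3 286.3] 2.5 92.2 35.4 rgb [70 67 61]
plate_1 0.81 bbox [371, 183, 19, 36] [ 674.9 -160.1] -2.4 91.0 41.1 rgb [75 74 73]
plate_1 0.53 bbox [153, 243, 79, 73] [467.1 308.8] 86.0 192.8 171.4 rgb [137 111  80]
plate_tray 0.76 bbox [403, 263, 58, 46] [ 462.3 -291.9] -87.3 154.8 116.0 rgb [170 151 113]
at [649.9 233.7 128.2] yaw -167.2 t 77.1 tilt [ 0.02 -0.01] j1,7 [16. 55.] w 68.0
 turn-first shift [0.5 0.2] shift [-5.000e-01 -1.000e-01  1.082e+02] wz -0.2
```

View pics/t14c.png

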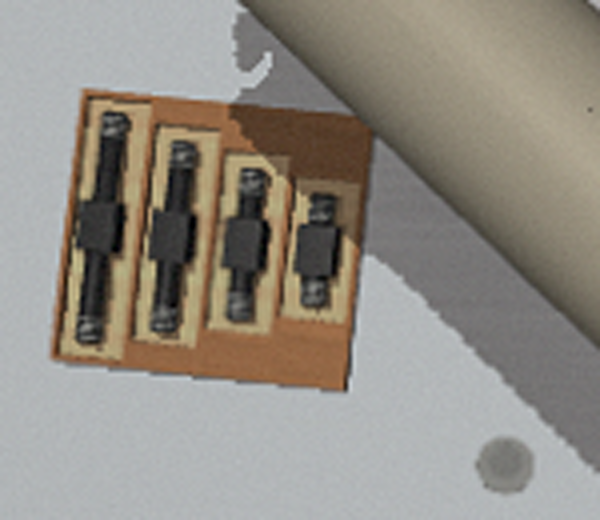

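All four studs lie in their pockets: a at (100,228), b at (172,237), c at (245,245) and d at (318,250). Now the left plate. I'll lower in small steps to find the bench with the fingertips.

Emit:
carry_out(commands=[[[0.2,0.4,40,0,0,0],[0,0,40,0,0,0],[0,0,25,0,0,0],[0,0,15,0,0,0],[0,0,5,0,0,0],[0,0,0,0,0,0],[0,0,0,0,0,0]]], hand=60)

```text
t: 77.97
tool_pos: [0.6502, 0.2345, 0.0043]
orientation: [[-0.975, -0.223, 0.001], [-0.223, 0.975, 0.001], [-0.002, 0.0, -1.0]]
wrist_force: [-0.4, 0.4, -0.6]
gripper_width: 0.0511
gripper_force: 0.0
```

Emit:
carry_out(commands=[[[0,0,2,0,0,0],[0,0,0,0,0,0],[0,0,0,0,0,0]]])

```text
t: 78.35
tool_pos: [0.6497, 0.2341, 0.0012]
orientation: [[-0.975, -0.223, 0.0], [-0.223, 0.975, -0.0], [-0.0, -0.0, -1.0]]
wrist_force: [-0.2, -0.4, -1.0]
gripper_width: 0.0512
gripper_force: 0.0
```

Emit:
carry_out(commands=[[[0,0,1.5,0,0,0],[0,0,0,0,0,0],[0,0,0,0,0,0]]])

```text
t: 78.72
tool_pos: [0.6496, 0.2341, -0.0004]
orientation: [[-0.975, -0.223, -0.0], [-0.223, 0.975, -0.0], [0.0, -0.0, -1.0]]
wrist_force: [-0.0, 0.4, -0.1]
gripper_width: 0.0518
gripper_force: 0.0
```

Emit:
carry_out(commands=[[[0,0,1,0,0,0],[0,0,0,0,0,0],[0,0,0,0,0,0],[0,0,0,0,0,0],[0,0,0,0,0,0]]], hand=30)

```text
t: 79.35
tool_pos: [0.6499, 0.2343, -0.0006]
orientation: [[-0.975, -0.223, 0.001], [-0.223, 0.975, 0.0], [-0.001, -0.0, -1.0]]
wrist_force: [-1.5, -1.3, 6.3]
gripper_width: 0.0376
gripper_force: 69.7
```

Emit:
carry_out(commands=[[[0,0,-10,0,0,0],[0,0,-30,0,0,0],[0,0,-40,0,0,0],[0,0,-40,0,0,0],[0,0,0,0,0,0],[0,0,0,0,0,0]]])

```text
t: 80.1
tool_pos: [0.6494, 0.2338, 0.1181]
orientation: [[-0.975, -0.223, -0.0], [-0.223, 0.975, -0.001], [0.001, -0.001, -1.0]]
wrist_force: [-0.4, 0.5, -2.1]
gripper_width: 0.0379
gripper_force: 70.8
```

```bash
python3 - <<'E'
from h import *
p=snap("wrist","w15.png");find(p,["plate_1"],.3)
go(463,-245,120,0)
E
```

```text
plate_1 0.91 bbox [260, 198, 116, 220] [708.  247.8] 12.7 170.5 75.4 rgb [36 35 36]
at [649.2 233.6 117.2] yaw -167.1 t 80.2 tilt [-0.09 -0.06] j1,7 [16. 54.] w 37.7
 turn-first shift [-186.2  478.6] shift [ 288.2 -425.1   -2. ] wz 12.9
```

Emit:
carry_out(commands=[[[25.5,-42.8,0,0,0,0],[25.5,-42.8,0,0,0,0],[25.5,-42.8,0,0,0,0],[25.5,-42.8,0,0,0,0],[25.5,-42.8,0,0,0,0],[25.5,-42.8,0,0,0,0],[25.5,-42.8,0,0,0,0],[25.5,-42.8,0,0,0,0],[25.5,-42.8,0,0,0,0],[25.5,-42.8,0,0,0,0]]])

```text
t: 81.45
tool_pos: [0.4952, -0.2415, 0.1178]
orientation: [[-0.975, -0.223, -0.001], [-0.223, 0.975, 0.001], [0.001, 0.001, -1.0]]
wrist_force: [0.5, -0.1, -1.2]
gripper_width: 0.0377
gripper_force: 70.8
```

Emit:
carry_out(commands=[[[25.5,-42.8,0,0,0,0],[25.5,-42.8,0,0,0,0],[0,0,-30,0,0,10.5],[0,0,-30,0,0,0.5],[0,0,0,0,0,0],[0,0,0,0,0,0]]])

```text
t: 82.2
tool_pos: [0.4652, -0.3347, 0.1773]
orientation: [[-0.999, -0.033, -0.001], [-0.033, 0.999, 0.001], [0.001, 0.001, -1.0]]
wrist_force: [0.1, -0.3, -1.6]
gripper_width: 0.0379
gripper_force: 71.0
```

```bash
python3 - <<'E'
from h import *
p=snap("wrist","w16.png");find(p,["plate_tray"],.3)
go(465,-335,10,2)
c=np.array([463.3,-290.5]);a=np.radians(2.2);R=np.array([[np.cos(a),-np.sin(a)],[np.sin(a),np.cos(a)]])
f=cv2.imread("pics/w16.png")
for y in (45,-45):
    X=np.array([c+R@[sx*53,y+sy*27] for sx,sy in ((1,1),(1,-1),(-1,-1),(-1,1))])/1000
    cv2.polylines(f,[proj(p,np.c_[X,np.full(4,.009)]).astype(int)],True,(0,255,0),1)
cv2.imwrite("pics/w16c.png",f)
E
```

```text
plate_tray 0.6 bbox [270, 138, 200, 142] [ 462.7 -291.7] -87.3 151.9 114.3 rgb [192 166 120]
at [ 465.2 -334.6  177.2] yaw -178.1 t 82.3 tilt [-0.09  0.06] j1,7 [87. 98.] w 37.8
 turn-first shift [-0.2  0.4] shift [-1.000e-01 -6.000e-01  1.672e+02] wz -0.1
```

View pics/w16c.png

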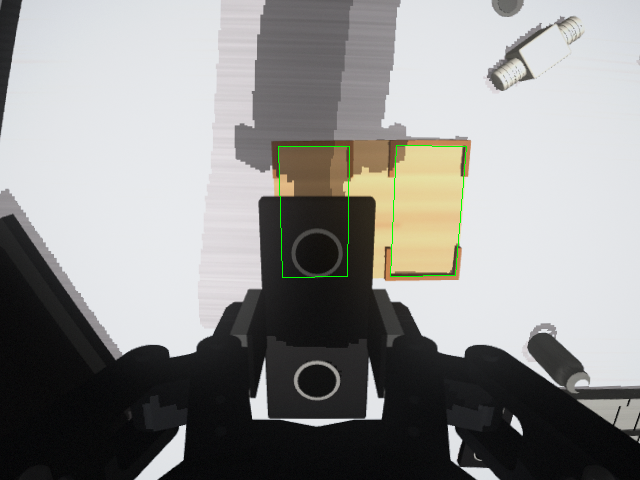

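The projection fits the tray: the pockets are at (314,212) and (428,210), and the plate is held squarely. The refined tray centre is (462.8, -291.5) at 2.6°. Lowering the plate into the -y pocket.

Emit:
carry_out(commands=[[[0.5,-1.9,40,0,0,-0.7],[0,0,40,0,0,0],[0,0,40,0,0,0],[0,0,30,0,0,0],[0,0,14,0,0,0],[0,0,5,0,0,0],[0,0,0,0,0,0],[0,0,0,0,0,0]]])

```text
t: 83.3
tool_pos: [0.4659, -0.337, 0.0106]
orientation: [[-0.999, -0.045, 0.001], [-0.045, 0.999, -0.001], [-0.001, -0.001, -1.0]]
wrist_force: [-0.4, 0.1, -1.8]
gripper_width: 0.0376
gripper_force: 70.9
```

Emit:
carry_out(commands=[[[0,0,2,0,0,0],[0,0,1,0,0,0],[0,0,0,0,0,0],[0,0,0,0,0,0]]])

```text
t: 83.8
tool_pos: [0.4654, -0.3367, 0.0067]
orientation: [[-0.999, -0.045, 0.0], [-0.045, 0.999, -0.0], [-0.0, -0.0, -1.0]]
wrist_force: [0.3, -0.1, -1.1]
gripper_width: 0.0375
gripper_force: 70.9
```

```bash
python3 - <<'E'
from h import *
go(464.8,-336.5,2.4,2.6)
E
```

```text
at [ 465.4 -336.7    6.7] yaw -177.4 t 83.8 tilt [ 0. -0.] j1,7 [81. 92.] w 37.5
 turn-first shift [-0.6 -0.2] shift [0.6 0.2 4.3] wz -0.0
```

Emit:
carry_out(commands=[[[0.5,0,2,0,0,0],[0,0,1.5,0,0,0],[0,0,0.5,0,0,0],[0,0,0,0,0,0],[0,0,0,0,0,0]]])

```text
t: 84.42
tool_pos: [0.4649, -0.3367, 0.0027]
orientation: [[-0.999, -0.045, 0.0], [-0.045, 0.999, -0.0], [-0.0, -0.0, -1.0]]
wrist_force: [-0.2, 0.1, -1.4]
gripper_width: 0.0381
gripper_force: 70.9
```

Emit:
carry_out(commands=[[[0,0,0,0,0,0],[0,0,0,0,0,0],[0,0,0,0,0,0],[0,0,-15,0,0,0],[0,0,-30,0,0,0],[0,0,-40,0,0,0],[0,0,-40,0,0,0],[0,0,0,0,0,0]]], hand=60)

```text
t: 85.42
tool_pos: [0.4666, -0.3371, 0.1315]
orientation: [[-0.999, -0.045, 0.004], [-0.045, 0.999, -0.003], [-0.004, -0.003, -1.0]]
wrist_force: [0.2, -0.8, -0.7]
gripper_width: 0.0514
gripper_force: 0.0
```

Emit:
carry_out(commands=[[[-36.3,27.8,0,0,0,0],[-36.3,27.8,0,0,0,0],[-36.3,27.8,0,0,0,0],[-36.3,27.8,0,0,0,0],[-36.3,27.8,0,0,0,0],[-36.3,27.8,0,0,0,0],[0,0,0,0,0,5.6],[0,0,0,0,0,0],[0,0,0,0,0,0]]])

```text
t: 86.55
tool_pos: [0.6746, -0.1611, 0.1275]
orientation: [[-0.999, 0.052, -0.0], [0.052, 0.999, -0.0], [0.0, -0.0, -1.0]]
wrist_force: [-0.5, 0.5, 0.1]
gripper_width: 0.0515
gripper_force: 0.0
```

```bash
python3 - <<'E'
from h import *
p=snap("wrist");find(p,["plate_1"],.3)
p=snap("top","t17.png");find(p,["plate_1"],.3)
go(675,-160.2,0,177)
E
```

```text
plate_1 0.7 bbox [286, 163, 61, 128] [ 673.8 -160.5] -3.5 89.7 40.7 rgb [57 56 56]
plate_1 0.58 bbox [374, 193, 15, 30] [ 664.7 -159.2] 0.2 70.3 40.9 rgb [54 53 52]
at [ 674.7 -161.   127.7] yaw 177.0 t 86.75 tilt [-0.   -0.01] j1,7 [49. 73.] w 51.3
 turn-first shift [-0.3  0.8] shift [ -0.3   0.8 127.7] wz -0.0
```

Emit:
carry_out(commands=[[[0.3,0,40,0,0,0.3],[0,0,40,0,0,0],[0,0,10,0,0,0],[0,0,0,0,0,0]]], hand=56)

```text
t: 87.25
tool_pos: [0.6747, -0.1603, 0.0381]
orientation: [[-0.998, 0.058, 0.0], [0.058, 0.998, 0.0], [-0.0, 0.0, -1.0]]
wrist_force: [-0.2, 0.1, 0.7]
gripper_width: 0.048
gripper_force: 0.0
```

Emit:
carry_out(commands=[[[0,0,10,0,0,0],[0,0,10,0,0,0],[0,0,0,0,0,0]]])

```text
t: 87.62
tool_pos: [0.6743, -0.1604, 0.0169]
orientation: [[-0.998, 0.058, -0.001], [0.058, 0.998, -0.0], [0.001, -0.0, -1.0]]
wrist_force: [-0.0, 0.4, 0.6]
gripper_width: 0.0479
gripper_force: 0.0
```

Emit:
carry_out(commands=[[[0,0,8,0,0,0],[0,0,4,0,0,0],[0,0,0,0,0,0],[0,0,0,0,0,0]]])

```text
t: 88.12
tool_pos: [0.6748, -0.1602, 0.0058]
orientation: [[-0.998, 0.058, 0.0], [0.058, 0.998, 0.0], [-0.0, 0.0, -1.0]]
wrist_force: [-0.2, 0.9, -0.7]
gripper_width: 0.048
gripper_force: 0.0
```

```bash
python3 - <<'E'
from h import *
go(674.3,-161,-0.5,176.7)
E
```

```text
at [ 674.8 -160.2    5.8] yaw 176.7 t 88.12 tilt [0.01 0.  ] j1,7 [47. 69.] w 48.0
 turn-first shift [ 0.4 -0.8] shift [ 0.4 -0.8  6.3] wz -0.0
```

Emit:
carry_out(commands=[[[0.4,-0.5,4,0,0,0],[0,0,2,0,0,0],[0,0,0,0,0,0],[0,0,0,0,0,0]]])

```text
t: 88.62
tool_pos: [0.6743, -0.1607, -0.0003]
orientation: [[-0.998, 0.058, 0.0], [0.058, 0.998, -0.0], [-0.0, -0.0, -1.0]]
wrist_force: [-0.1, -0.5, 0.9]
gripper_width: 0.0477
gripper_force: 0.0
```

Emit:
carry_out(commands=[[[0,0,0,0,0,0],[0,0,0,0,0,0],[0,0,0,0,0,0],[0,0,0,0,0,0],[0,0,0,0,0,0]]], hand=30)

```text
t: 89.25
tool_pos: [0.6745, -0.1606, 0.0002]
orientation: [[-0.998, 0.058, 0.001], [0.058, 0.998, -0.0], [-0.001, -0.0, -1.0]]
wrist_force: [-0.8, -0.5, 5.3]
gripper_width: 0.0373
gripper_force: 71.0
```

Emit:
carry_out(commands=[[[0,0,-10,0,0,0],[0,0,-30,0,0,0],[0,0,-40,0,0,0],[0,0,-50,0,0,0],[0,0,-40,0,0,0],[0,0,0,0,0,0]]])

```text
t: 90.0
tool_pos: [0.6755, -0.1603, 0.1734]
orientation: [[-0.998, 0.058, 0.005], [0.058, 0.998, -0.001], [-0.005, -0.0, -1.0]]
wrist_force: [-0.2, 0.1, -3.3]
gripper_width: 0.0372
gripper_force: 70.8
```

Emit:
carry_out(commands=[[[34.7,-16.3,0,0,0,0],[34.7,-16.3,0,0,0,0],[34.7,-16.3,0,0,0,0],[34.7,-16.3,0,0,0,0],[34.7,-16.3,0,0,0,0],[34.7,-16.3,0,0,0,0],[0,0,0,0,0,-5.9],[0,0,0,0,0,0],[0,0,0,0,0,0]]])

```text
t: 91.12
tool_pos: [0.4608, -0.2458, 0.1692]
orientation: [[-0.999, -0.044, -0.0], [-0.044, 0.999, 0.001], [0.0, 0.001, -1.0]]
wrist_force: [0.1, 0.7, -3.0]
gripper_width: 0.0377
gripper_force: 70.8
```

```bash
python3 - <<'E'
from h import *
p=snap("wrist","w18.png");find(p,["plate_1","plate_tray"],.3)
go(460.8,-246.5,6,182.6)
E
```

```text
plate_1 0.87 bbox [259, 193, 115, 225] [ 545.8 -241.2] 2.6 205.3 91.0 rgb [38 36 35]
plate_1 0.77 bbox [173, 158, 58, 116] [ 464.8 -336.1] 1.8 92.2 42.7 rgb [79 74 71]
plate_1 0.63 bbox [154, 146, 206, 140] [ 462.8 -291.8] -87.3 152.9 114.3 rgb [178 145 105]
plate_tray 0.85 bbox [152, 143, 206, 141] [ 462.5 -291.6] -87.3 152.2 114.0 rgb [179 145 105]
at [ 461.  -245.8  169.5] yaw -177.4 t 91.28 tilt [0.   0.02] j1,7 [87. 92.] w 37.6
 turn-first shift [ 0.3 -0.7] shift [  0.3  -0.8 163.5] wz -0.0
```

View pics/w18.png

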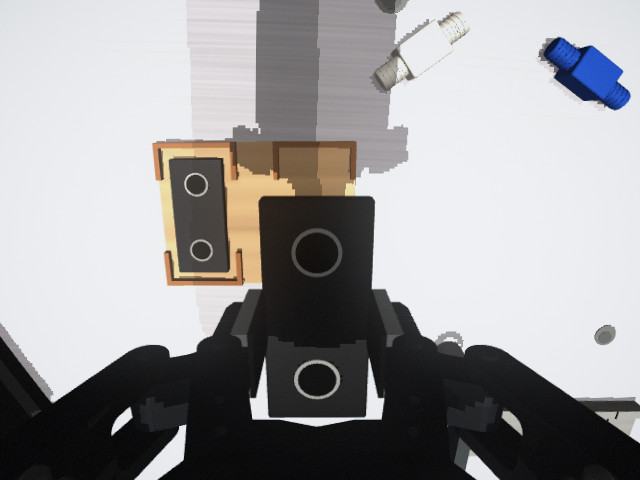

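The first plate lies centred in its pocket at (200,215), and the second is held squarely above the other pocket. Lowering it.

Emit:
carry_out(commands=[[[0.3,-0.8,40,0,0,0],[0,0,40,0,0,0],[0,0,40,0,0,0],[0,0,25,0,0,0],[0,0,12,0,0,0],[0,0,4,0,0,0],[0,0,0,0,0,0],[0,0,0,0,0,0]]])

```text
t: 92.28
tool_pos: [0.461, -0.2474, 0.0094]
orientation: [[-0.999, -0.045, 0.001], [-0.045, 0.999, -0.001], [-0.001, -0.001, -1.0]]
wrist_force: [-0.7, -0.1, -2.4]
gripper_width: 0.0378
gripper_force: 70.7
```

Emit:
carry_out(commands=[[[0,0,2,0,0,0],[0,0,1.5,0,0,0],[0,0,0,0,0,0],[0,0,0,0,0,0]]])

```text
t: 92.78
tool_pos: [0.4605, -0.2471, 0.0052]
orientation: [[-0.999, -0.045, 0.0], [-0.045, 0.999, -0.0], [-0.0, -0.0, -1.0]]
wrist_force: [-0.4, 0.2, -2.3]
gripper_width: 0.0374
gripper_force: 70.8
```

Release it (about 2 mm of descent left), raise the arm, and move clear for the final check.

Emit:
carry_out(commands=[[[0,0,1.5,0,0,0],[0,0,0.7,0,0,0],[0,0,0,0,0,0],[0,0,0,0,0,0]]])

```text
t: 93.28
tool_pos: [0.4605, -0.2471, 0.0031]
orientation: [[-0.999, -0.045, -0.0], [-0.045, 0.999, -0.0], [0.0, -0.0, -1.0]]
wrist_force: [-3.7, 1.3, 5.3]
gripper_width: 0.0375
gripper_force: 71.6
```

Emit:
carry_out(commands=[[[0,0,0,0,0,0],[0,0,0,0,0,0],[0,0,0,0,0,0],[0,0,-15,0,0,0],[0,0,-30,0,0,0],[0,0,-40,0,0,0],[0,0,-40,0,0,0],[0,0,-40,0,0,0],[0,0,0,0,0,0]]], hand=58)

```text
t: 94.4
tool_pos: [0.462, -0.2473, 0.1714]
orientation: [[-0.999, -0.045, 0.004], [-0.045, 0.999, -0.003], [-0.004, -0.003, -1.0]]
wrist_force: [-0.3, -1.1, -0.2]
gripper_width: 0.0496
gripper_force: 0.0
```

Emit:
carry_out(commands=[[[-35,20,-5,0,0,0],[-35,20,-5,0,0,0],[-35,20,-5,0,0,0],[-35,20,-5,0,0,0],[0,20,-5,0,0,0],[0,0,0,0,0,0],[0,0,0,0,0,0]]])

```text
t: 95.28
tool_pos: [0.595, -0.1424, 0.1926]
orientation: [[-0.999, -0.044, -0.001], [-0.044, 0.999, -0.001], [0.001, -0.001, -1.0]]
wrist_force: [-0.1, -0.5, -0.7]
gripper_width: 0.0493
gripper_force: 0.0
```

```bash
python3 - <<'E'
from h import *
p=snap("top");find(p,["plate_1","stud_a","plate_tray","stud_tray"],.3)
p=snap("wrist");find(p,["plate_1"],.3)
p=snap("scene");find(p,["plate_1"],.3)
go(460,-240,200)
E
```

```text
plate_1 0.52 bbox [288, 198, 72, 21] [658.7 -22. ] 89.7 187.6 56.4 rgb [158 161 155]
stud_a 0.81 bbox [179, 256, 14, 46] [468.1 332.2] -5.7 118.9 30.0 rgb [56 54 51]
stud_a 0.79 bbox [194, 264, 13, 36] [464.2 288.8] 2.4 92.3 30.3 rgb [64 62 57]
stud_a 0.65 bbox [213, 266, 12, 29] [462.9 240.8] 2.2 62.2 25.1 rgb [63 62 60]
stud_a 0.64 bbox [161, 248, 9, 56] [471.9 379.7] 0.3 143.5 23.8 rgb [49 48 47]
stud_a 0.61 bbox [375, 324, 25, 24] [ 340.2 -179. ] -62.9 71.0 29.8 rgb [114 113 106]
stud_a 0.59 bbox [324, 323, 24, 18] [345.1 -54. ] 64.6 70.6 25.3 rgb [ 61  88 146]
plate_tray 0.49 bbox [402, 275, 11, 33] [ 451.5 -224.4] 7.7 97.4 23.5 rgb [143 116  87]
stud_tray 0.81 bbox [154, 244, 78, 72] [467.2 307.9] 86.1 191.7 170.6 rgb [146 117  85]
stud_tray 0.38 bbox [402, 273, 11, 36] [ 449.2 -220.3] 11.8 94.7 20.8 rgb [139 115  88]
plate_1 0.96 bbox [159, 1, 55, 93] [ 472.7 -245.5] 2.0 67.4 43.0 rgb [42 38 34]
plate_1 0.88 bbox [46, 2, 61, 94] [ 474.4 -335. ] 2.5 71.7 44.0 rgb [36 34 32]
plate_1 0.48 bbox [35, 2, 199, 111] [ 480.9 -289.2] -89.8 154.7 83.6 rgb [151 122  85]
plate_1 0.9 bbox [176, 291, 54, 36] [ 461.4 -249.4] 3.3 96.9 46.6 rgb [35 31 28]
plate_1 0.63 bbox [324, 229, 61, 75] [655. -24.] 89.1 197.2 63.7 rgb [97 96 95]
plate_1 0.56 bbox [146, 326, 54, 34] [ 465.4 -337.7] 1.1 92.3 41.2 rgb [30 28 28]
at [ 595.7 -141.2  192.9] yaw -177.4 t 95.72 tilt [-0.   -0.01] j1,7 [58. 78.] w 49.6
 shift [140.  -92.6  -7.1] wz 0.0
```

Both plates measure centred and parallel in their pockets, all four studs are in theirs, and the arm is clear. Handing in.

```bash
python3 -c "
from workcell import ctrl
print(ctrl.finish_job())"
```

```text
the job is handed in; nothing more can be done
None
```

The job is handed in at about 96 s: all four studs were gauged against the stop from longest to shortest and laid in their own pockets, and both lock plates lie flat in the plate tray; the hand-in returned no verdict.

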